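Stack and lock the parts cases in the hold-down stand

TASK

Stack the three closed grey parts cases squarely and centred on the stand's seat, lined up with it, setting each one down gently: the largest at the bottom, the middle-sized on it, the smallest on top. Then press the stand's sprung lever all the way down until its detent holds it by itself with the foot clamping the column, and let go. Leave everything else on the bench where it is.

Things in the scene. Friction and masses are not known exactly. Their poses are not given: they have to be found in the camera images.
- case_large: closed grey plastic parts case with a black seam and a white panel on top, the largest: 116 (its x) x 66 (y) x 24 (z) mm, 70-170 g; origin at the centre of its underside. Starts flat on the bench, z up
- case_medium: closed grey plastic parts case with a black seam and a white panel on top, the middle-sized: 98 (x) x 58 (y) x 24 (z) mm, otherwise like the largest
- case_small: closed grey plastic parts case with a black seam and a white panel on top, the smallest: 76 (x) x 46 (y) x 24 (z) mm, otherwise like the largest
- seat (a point): centre of the top of the stand's seat, a fixed aluminium plate 136 (x) x 84 (y) mm, its top 12 mm above the bench. x runs along the seat away from the robot, z up; the cases' long sides go along this x. The column of three is 72 mm high
- stand: the fixed stand; origin on the bench under seat, same axes. With the lever open its crossbar is at x +85, z +210 mm (y -6 to +100), its bar and handle in the plane y = +95 mm (12 to 24 mm thick), so the room over the seat is free. A grey post 124 mm high carries the hinge at x +115 to +190, y +74 to +116 mm; round it lies a 10 mm foot plate (x +65 to +195, y -48 to +118 mm)
- lever_hinge (a point): the lever's hinge axis (along the seat's y), at x = +140, y = +95, z = +91 mm from seat; axes as the seat's
- lever_tip (a point): the place to press: top of the lever's black handle, 45 mm along it; 184 mm from the hinge axis along the bar and 11.5 mm below the bar's centre line. The handle (75 long x 24 wide x 18 mm thick) starts 140 mm from the hinge, bent down 0.45 rad from the bar: it slopes up towards the robot at 37 degrees when open and down at 26 when shut. Its frame turns with the bar
- lever (a joint): lever angle in rad: 0 = up and open, where its spring holds it (bar 63 degrees above level, pointing towards the robot and up), 1.1 = fully down, bar level. It springs back up if let go before about 0.88; beyond that its over-centre spring detent drives it home and holds it there. Pushing down on the handle takes 6 to 9 N
- foot: round black rubber foot, 22 mm across, hanging on a spring from the end of the lever's crossbar, 120 mm from the hinge axis; with the lever down it sits on the seat's centre line at x = +20 mm and presses on top of the column with about 3 N. Origin on the crossbar's axis, the foot's end 24 mm below it along z
- meter: black multimeter, 120 x 66 x 36 mm, lying flat; not to be moved
- screwdriver: screwdriver 170 mm long lying on the bench, about 28 mm thick at the handle; not to be moved
- flask: white bottle, 38 mm across, 100 mm high; origin under its centre; not to be moved
- spool: small solder spool, 42 mm across, 30 mm high; not to be moved
- cooler: finned cooler with a fan on it, 50 x 50 x 49 mm; not to be moved
- duster: air can, 52 mm across, 150 mm high; not to be moved
- bin: small open black bin, 60 x 60 x 35 mm; not to be moved
- tin: small round steel screw tin, 36 mm across, 28 mm high; not to be moved

How it is judged:
By the outcome, as a careful person would: the job done as asked, in the order asked, and still so for the second after the job is handed in, with the robot touching nothing.
It also fails if it takes over 72 s, if anything falls off the work surface, if the arm or the gripper's body presses on something with over 40 N, if the wrist force passes 120 N, or if a joint passes its speed limit or range.

ROBOT

A 7-joint arm with a two-finger parallel gripper is mounted at the origin on the work surface. World frame = base frame: x ahead of the robot, y to its left, z up, the work surface at z = 0. Lengths are in m, angles in rad, forces in N, time in s.
With the tool pointing down it reaches from about 0.4 to 0.75 m from the base axis. Payload 19.5 kg.
Tool frame: the origin (TCP) lies on the centre line of the jaws, within the pads' length; the fingertips stand 11 mm ahead of it and the grasp point (between the pads) lies 8 mm behind it; z points along the fingers, y is the line along which they close (so a half turn about z gives the same grasp; the last joint's range is limited). The gripper opens to 85 mm and grips with 20 to 120 N. Pads are 22 mm wide; open, the fingers measure 114 mm over their backs; the gripper's body (76 mm by 85 mm) begins 54 mm behind the grasp point. The pads swing forward as they close: fully open they stand 13 mm farther back than shut.
Start: joints at [1.094, 0.707, -0.028, 1.485, 0.022, 0.951, -0.075], TCP at [0.242, -0.521, 0.242] pointing down, gripper open.
Joint ranges: [-2.71, 2.71], [-0.32, 2.16], [-1.57, 1.52], [0, 2.45], [-1.46, 4.6], [0, 2.02], [-2.83, 2.83]. Speed limits (rad/s): [1.89, 1.89, 2.57, 2.57, 3.01, 3.01, 3.01].

INTERFACE

Orientations are given as [roll, pitch, yaw] about the fixed x, y, z axes, in that order (R = Rz(yaw) Ry(pitch) Rx(roll)).
In Python, from bench import bot gives the robot as it stands. The module is installed in compiled form; this text tells all that it offers.
- The arm moves only by the tool carry_out, never from a script. Its argument "targets" is text: rows parted by semicolons, each of 4 numbers parted by spaces: the shift along the tool's x, y, z as a fraction of full scale, then the turn about the tool's z as a fraction of full scale. In form: dx dy dz yaw; .... A call has 1 to 5 rows; each row is the pose to reach, as a shift and turn from the pose commanded when the call began, along the tool's axes at that moment, turning the shorter way round; what a row does not reach only later rows make up. Full scale, the value 1, is 500 mm for a shift and pi rad for a turn. A row lasts 1/12 s, in which the tool goes at most 41.7 mm and 7.16 degrees, less where a joint would pass 70% of its speed; a pose out of reach is approached as far as the arm can. A call with a number of a shift or a turn outside -1 to 1 is refused whole. A call with a gripper value outside its range is refused whole. "fingers" is the opening, from 0 (shut) to 1 (fully open), set as the call begins (left out, the last holds). The fingers move at their own pace and stop on an object; the grip force is fixed at half the most. Time passes only in rows, so rows that repeat a pose let the fingers close. It gives the time, the measured TCP pose, the force, the opening and the grip force at its end, in the units of the state.
- bot.get_obs(): the state, without advancing time (a new reading comes with each control period).
- bot.get_image(name): name is "scene" or "top"; returns a dict with "img" (384x512x3 uint8, blue, green, red), "depth" (384x512 float32, m along the optical axis (not along the pixel's ray), 0 where there is no reading), "vfov" (degrees; the focal length in pixels is half the picture's height over the tangent of half this angle, whatever the lens; pixels are square), "cx", "cy" (the principal point, pixels), "k1" (the pictures are not rectified: a ray, as slopes to the right and down, at radius r is drawn at 1 + k1 r^2 times it, then the intrinsics apply), "rvec" (rotation vector, rad) and "tvec" (3), from world to camera coordinates, as OpenCV has them. Camera axes: x right, y down, z forward; pixel columns grow to the right and rows downward; lengths in m; the calibration is good to about 2 mm. A picture is of the moment at which its call begins.
- bot.job_done(): hands the job in; it is judged then, once.
Trained networks look in the newest picture that a camera, given by its name, has taken for a name from the list of things; names that differ only in an ending like _2 or _b are one class to them, and where a whole thing is asked for, a point or a joint stands for the part that bears it (a point fixed in the world has none). Each returns a list of dicts, best first, with "confidence" (0 to 1); they miss things now and then, are a little off and sometimes report something else, mostly with a low value. They report only what shows in the picture. A call takes as long as a camera call.
- bot.look_for(camera, target): "location" ([column, row] in pixels, amid what is visible of it).
The state is a dict: "clock": time; "joint_positions": joint angles; "dq": joint speeds; "effort": joint torques, N m; "tool_pos": TCP position; "ee_rot": TCP orientation; "wrist_force": force on the tool from outside, world axes, zero at the start; "ft_torque": the same for the moment, N m; "opening": finger opening in m; "gripper_force": force on a finger pad.
Only numpy, scipy, OpenCV 4.12 (cv2) and the standard library are available. Lean on these libraries where they do the work, as an engineer would, in place of code of your own. Each camera call takes 0.05 s, during which the arm holds its last target. There are 200 camera calls.

## Working session

There is one attempt and no reset: what is moved stays moved. The work goes in short steps, Python scripts to look and compute and a tool call to move; the robot and the scene stay as the last step left them, time stands still between calls to the robot, and variables do not carry over. Pictures are saved under pics/ and viewed, at most 14 in all, crops included, and the job is handed in when it is done.

Besides the shell and the picture viewer there is one more tool, called after "Emit:" by a JSON object that holds its "name" and its "arguments". carry_out: Moves the arm, as the interface text tells. Its arguments: {"type":"object","properties":{"targets":{"type":"string"},"fingers":{"type":"number"}},"required":["targets"]}

```bash
mkdir -p pics; cat > h.py <<'E'
import numpy as np, cv2
from bench import bot
from scipy.spatial.transform import Rotation as Ro
def cloud(n):
    d=bot.get_image(n);h,w=d["depth"].shape
    f=h/2/np.tan(np.radians(d["vfov"])/2)
    K=np.array([[f,0,d["cx"]],[0,f,d["cy"]],[0,0,1.]])
    u,v=np.meshgrid(np.arange(w),np.arange(h))
    p=np.stack([u,v],-1).reshape(-1,1,2).astype(float)
    s=cv2.undistortPoints(p,K,np.array([d["k1"],0,0,0.]))[:,0]
    z=d["depth"].reshape(-1,1)
    R=cv2.Rodrigues(np.array(d["rvec"],float))[0];t=np.array(d["tvec"],float).ravel()
    P=(np.hstack([s*z,z])-t)@R
    P[z[:,0]==0]=np.nan
    return d,P.reshape(h,w,3)
E
cat > a.py <<'E'
from h import *
o=bot.get_obs();print(o)
for n in("scene","top"):
    d,P=cloud(n);cv2.imwrite(f"pics/{n}0.png",d["img"]);np.savez(f"{n}0.npz",P=P,img=d["img"])
    print(n,d["vfov"],d["k1"],-cv2.Rodrigues(np.array(d["rvec"],float))[0].T@np.array(d["tvec"],float).ravel())
    for t in "case_large case_medium case_small seat stand lever_tip foot meter screwdriver flask spool cooler duster bin tin".split():
        for r in bot.look_for(n,t)[:2]:
            c,q=map(int,np.round(r["location"]));print(n,t,round(r["confidence"],2),c,q,P[min(q,383),min(c,511)].round(3))
E
python3 a.py
```

```text
{'clock': 0.0, 'joint_positions': array([ 1.0943043 ,  0.70707551, -0.02759552,  1.48498284,  0.02200102,
        0.95091127, -0.07543272]), 'dq': array([-0.0018523 ,  0.00159662,  0.0014139 ,  0.00096828, -0.00054264,
       -0.00119551, -0.00053648]), 'effort': array([ 1.33950070e-03, -8.83221388e+01,  1.23503644e+00, -2.36171329e+01,
        1.69241137e-02,  6.52212955e-03,  2.49726128e-05]), 'tool_pos': array([ 0.24208813, -0.52128091,  0.24184724]), 'ee_rot': array([-3.14051935e+00,  4.93267144e-05,  4.34843415e-01]), 'wrist_force': array([-0.21348646,  0.4348756 ,  0.36799812]), 'ft_torque': array([-0.0160385 ,  0.05122343,  0.05516332]), 'gripper_force': 0.0, 'opening': 0.08521068357502137}
scene 46.726563131719 -0.012501220315024323 [ 1.3690776  -0.24143758  0.96841959]
scene case_large 0.86 329 179 [0.397 0.276 0.025]
scene case_large 0.43 194 280 [ 0.728 -0.215  0.112]
scene case_medium 0.81 369 209 [0.557 0.337 0.024]
scene case_small 0.79 179 218 [ 0.432 -0.215  0.026]
scene seat 0.6 258 273 [ 0.679 -0.045  0.011]
scene seat 0.53 381 179 [0.466 0.42  0.046]
scene stand 0.
[... 834 characters left out ...]
6]
top case_small 0.79 312 236 [ 0.405 -0.204  0.028]
top case_small 0.52 298 208 [ 0.511 -0.155  0.   ]
top seat 0.94 272 156 [ 0.71  -0.053  0.005]
top stand 0.72 273 159 [ 0.698 -0.057  0.009]
top lever_tip 0.64 259 144 [ 0.754 -0.001  0.016]
top lever_tip 0.61 336 198 [ 0.548 -0.293  0.034]
top meter 0.42 255 144 [0.673 0.017 0.256]
top screwdriver 0.53 257 240 [ 0.386 -0.003  0.024]
top flask 0.47 140 218 [0.447 0.411 0.08 ]
top spool 0.63 336 200 [ 0.54  -0.292  0.037]
top spool 0.56 271 159 [ 0.697 -0.049  0.009]
top duster 0.62 316 153 [ 0.686 -0.199  0.142]
top bin 0.8 176 145 [0.743 0.321 0.001]
top tin 0.48 363 226 [ 0.445 -0.388  0.048]
top tin 0.38 317 152 [ 0.686 -0.2    0.153]
```

View pics/scene0.png

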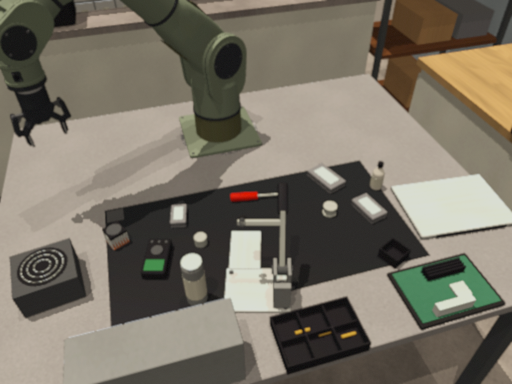

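View pics/top0.png

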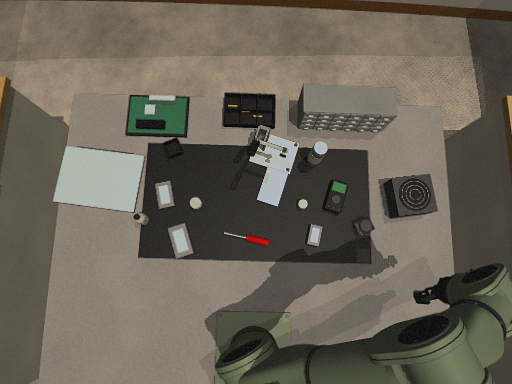

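The scene view shows the three cases at (326,177), (369,207), (178,215) and the stand seat near (246,250), with the duster at (194,280). The top view shows the cases at (180,240), (165,195) and (314,234), with the seat near (272,183).

```bash
cat > fit.py <<'E'
from h import *
from scipy.optimize import minimize
S=8
def cam(d):
    h=d["img"].shape[0];f=h/2/np.tan(np.radians(d["vfov"])/2)
    return dict(K=np.array([[f,0,d["cx"]],[0,f,d["cy"]],[0,0,1.]]),D=np.array([d["k1"],0,0,0.]),r=np.array(d["rvec"],float),t=np.array(d["tvec"],float))
def proj(c,X): return cv2.projectPoints(np.asarray(X,float).reshape(-1,1,3),c["r"],c["t"],c["K"],c["D"])[0][:,0]
def place(p,X): 
    a,b=np.cos(p[2]),np.sin(p[2]);X=np.asarray(X,float)
    return np.c_[p[0]+a*X[:,0]-b*X[:,1],p[1]+b*X[:,0]+a*X[:,1],X[:,2]]
def box(x0,x1,y0,y1,z0,z1): return [[x,y,z] for x in(x0,x1) for y in(y0,y1) for z in(z0,z1)]
def render(c,p,boxes,win):
    x0,y0,x1,y1=win;M=np.zeros(((y1-y0)*S,(x1-x0)*S),np.uint8)
    for B in boxes:
        q=cv2.convexHull((proj(c,place(p,B))-[x0-.5,y0-.5]).astype(np.float32))
        cv2.fillPoly(M,[np.round((q*S-.5)*16).astype(np.int32)],1,shift=4)
    return cv2.resize(M.astype(np.float32),(x1-x0,y1-y0),interpolation=cv2.INTER_AREA)
def fit(ds,p0,boxes,hi=110,lo=45,ign=(),pad=7):
    J=[]
    for d in ds:
        c=cam(d);q=proj(c,place(p0,np.vstack(boxes)))
        w=(*(q.min(0)-pad).astype(int),*(q.max(0)+pad).astype(int))
        g=cv2.cvtColor(d["img"],cv2.COLOR_BGR2GRAY).astype(float)[w[1]:w[3],w[0]:w[2]]
        m=np.clip((g-lo)/(hi-lo),0,1);W=np.ones_like(m)
        for B in ign: W[render(c,p0,[B],w)>0]=0
        J.append((c,w,m,W))
    def cost(e):
        p=np.array([p0[0]+e[0]*.01,p0[1]+e[1]*.01,p0[2]+e[2]*.1])
        return sum((W*np.minimum((render(c,p,boxes,w)-m)**2,.5)).sum() for c,w,m,W in J)
    best=None
    for s in ((0,0,0),(.4,.4,.6),(-.4,.4,-.6)):
        r=minimize(cost,s,method="Nelder-Mead",options=dict(initial_simplex=np.array(s)+np.array([[-.5,-.5,-.5],[1,0,0],[0,1,0],[0,0,1]])*1.0,xatol=.01,fatol=1e-3,maxiter=300))
        if best is None or r.fun<best.fun: best=r
    e=best.x
    return np.array([p0[0]+e[0]*.01,p0[1]+e[1]*.01,p0[2]+e[2]*.1]),best.fun
SZ=dict(case_large=(.116,.066),case_medium=(.098,.058),case_small=(.076,.046))
def cbox(n,z=0): a,b=SZ[n];return [box(-a/2,a/2,-b/2,b/2,z,z+.024)]
STAND=[box(-.068,.068,-.042,.042,0,.012),box(.065,.195,-.048,.118,0,.010)]
def overlay(d,items,fn,win,k):
    x0,y0,x1,y1=win;I=cv2.resize(d["img"][y0:y1,x0:x1],None,fx=k,fy=k,interpolation=cv2.INTER_CUBIC);c=cam(d)
    for p,bs in items:
        for B in bs:
            q=((proj(c,place(p,B))-[x0-.5,y0-.5])*k)
            h=cv2.convexHull(q.astype(np.float32));cv2.polylines(I,[np.round(h).astype(np.int32)],True,(0,0,255),1)
    cv2.imwrite(fn,I)
E
cat > b.py <<'E'
from fit import *
ds={n:bot.get_image(n) for n in("scene","top")}
I={}
for n,xy in dict(case_large=(.392,.277),case_medium=(.553,.345),case_small=(.425,-.21)).items():
    d,P=ds["top"],np.load("scene0.npz")["P"]
    m=(np.hypot(P[...,0]-xy[0],P[...,1]-xy[1])<.085)&(P[...,2]>.017)&(P[...,2]<.035)
    r=cv2.minAreaRect(P[m][:,:2].astype(np.float32)*1000);(w,h),a=r[1],r[2]
    yaw=np.radians(a if w>h else a+90);yaw=(yaw+np.pi/2)%np.pi-np.pi/2
    p0=np.array([r[0][0]/1e3,r[0][1]/1e3,yaw]);print(n,"cloud",p0.round(3),r[1])
    for k in(["scene"],["top"],["scene","top"]):
        p,f=fit([ds[j] for j in k],p0,cbox(n));print("  ",k,p.round(4),round(f,2))
    I[n]=p
P=np.load("scene0.npz")["P"];g=cv2.cvtColor(ds["scene"]["img"],cv2.COLOR_BGR2GRAY)
m=(P[...,2]>.006)&(P[...,2]<.018)&(g>100)&(np.hypot(P[...,0]-.66,P[...,1]+.05)<.18)
print("plate",cv2.minAreaRect(P[m][:,:2].astype(np.float32)*1000))
ign=[box(.0,.2,.06,.13,.012,.25),box(.06,.11,-.03,.11,.17,.23)]
for k in(["scene"],["top"],["scene","top"]):
  for y in (-.2,):
    p,f=fit([ds[j] for j in k],np.array([.61,-.035,y]),STAND,ign=ign,pad=4);print("stand",k,p.round(4),round(f,2))
I["stand"]=p
np.save("poses.npy",I,allow_pickle=True)
it=[(I[n],cbox(n)) for n in SZ]+[(I["stand"],STAND)]
overlay(ds["scene"],it,"pics/ov_s.png",(150,155,400,315),3)
overlay(ds["top"],it,"pics/ov_t.png",(150,115,350,265),4)
E
python3 b.py
```

```text
case_large cloud [0.376 0.275 0.355] (119.4332504272461, 69.47110748291016)
   ['scene'] [0.3224 0.2716 0.3176] 291.3
   ['top'] [0.3771 0.2774 0.338 ] 149.18
   ['scene', 'top'] [0.3507 0.2741 0.2223] 500.21
case_medium cloud [0.544 0.345 0.212] (100.84903717041016, 61.31747055053711)
   ['scene'] [0.537  0.346  0.2279] 183.03
   ['top'] [0.5446 0.3482 0.2407] 25.67
   ['scene', 'top'] [0.5416 0.347  0.2188] 225.81
case_small cloud [ 0.409 -0.214 -0.193] (45.839805603027344, 79.79647064208984)
   ['scene'] [ 0.402  -0.2152 -0.1974] 48.82
   ['top'] [ 0.4119 -0.2171 -0.1941] 42.69
   ['scene', 'top'] [ 0.4069 -0.2164 -0.2033] 106.7
plate ((679.945068359375, -87.89759826660156), (300.172119140625, 270.9483337402344), 20.987533569335938)
stand ['scene'] [ 0.6072 -0.0637 -0.1439] 220.16
stand ['top'] [ 0.5933 -0.0562 -0.2933] 174.43
stand ['scene', 'top'] [ 0.5954 -0.0568 -0.2842] 436.0
```

View pics/ov_s.png

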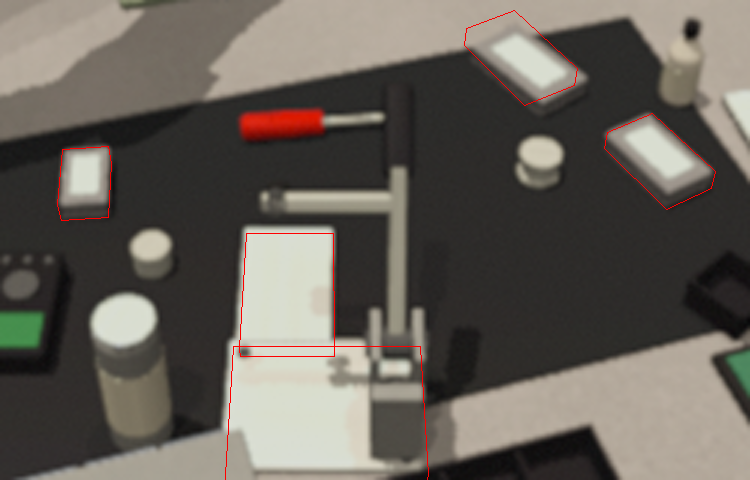

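View pics/ov_t.png

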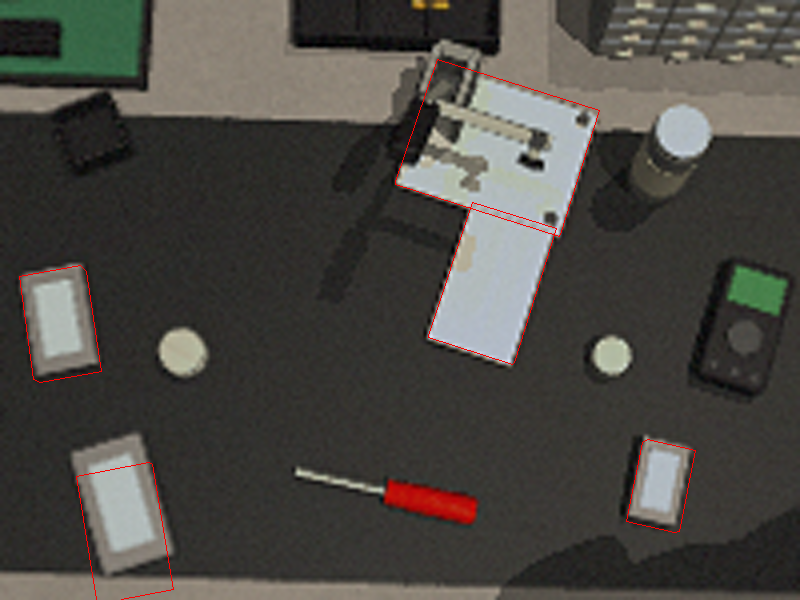

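```bash
python3 - <<'E'
from h import *
for n,pts in dict(scene=[(300,150),(345,225),(345,170),(325,177),(250,210),(178,200),(240,250),(215,275)],top=[(215,220),(165,215),(180,240),(300,235),(270,190),(250,190)]).items():
    g=cv2.cvtColor(cv2.imread(f"pics/{n}0.png"),cv2.COLOR_BGR2GRAY)
    print(n,[(p,int(g[p[1],p[0]])) for p in pts])
E
```

```text
scene [((300, 150), 169), ((345, 225), 42), ((345, 170), 43), ((325, 177), 219), ((250, 210), 43), ((178, 200), 27), ((240, 250), 218), ((215, 275), 46)]
top [((215, 220), 48), ((165, 215), 43), ((180, 240), 183), ((300, 235), 54), ((270, 190), 183), ((250, 190), 51)]
```

Top fits sit well (seat, medium, small); the scene fits were misled by dark sides and the bright bench. I'll refit with top faces only in the scene view.

```bash
cat > c.py <<'E'
from fit import *
ds={n:bot.get_image(n) for n in("scene","top")}
p0s=dict(case_large=(.377,.277,.3),case_medium=(.5446,.348,.24),case_small=(.410,-.216,-.195))
I={}
def top(n): a,b=SZ[n];return [box(-a/2,a/2,-b/2,b/2,.0235,.024)]
for n,p0 in p0s.items():
    p0=np.array(p0)
    a,f=fit([ds["scene"]],p0,top(n),lo=75,hi=135,pad=3);b,g=fit([ds["top"]],p0,cbox(n),lo=60,hi=110,pad=3)
    print(n,a.round(4),round(f,1),b.round(4),round(g,1));I[n]=(a+b)/2
p0=np.array([.5933,-.0562,-.2933])
ign=[box(.0,.2,.06,.13,.012,.25),box(.06,.11,-.03,.11,.17,.23),box(.12,.23,-.15,.15,0,.1)]
T=[box(-.068,.068,-.042,.042,.0115,.012),box(.065,.195,-.048,.118,.0095,.010)]
a,f=fit([ds["scene"]],p0,T,lo=70,hi=180,ign=ign,pad=4);b,g=fit([ds["top"]],p0,STAND,lo=60,hi=150,ign=ign,pad=4)
print("stand",a.round(4),round(f,1),b.round(4),round(g,1));I["stand"]=(a+b)/2
np.save("poses.npy",I,allow_pickle=True)
for n,p in I.items(): print(n,p.round(4))
it=[(I[n],top(n)) for n in SZ]+[(I["stand"],T)]
overlay(ds["scene"],it,"pics/ov_s2.png",(150,155,400,315),3)
E
python3 c.py
```

```text
case_large [0.3736 0.2732 0.3313] 153.3 [0.3752 0.2784 0.3428] 55.6
case_medium [0.5425 0.3435 0.2347] 37.8 [0.5475 0.35   0.2391] 29.1
case_small [ 0.4091 -0.2149 -0.1935] 2.7 [ 0.4119 -0.2139 -0.1965] 21.0
stand [ 0.5917 -0.0579 -0.2894] 2.4 [ 0.5938 -0.056  -0.2924] 41.7
case_large [0.3744 0.2758 0.3371]
case_medium [0.545  0.3467 0.2369]
case_small [ 0.4105 -0.2144 -0.195 ]
stand [ 0.5927 -0.057  -0.2909]
```

View pics/ov_s2.png

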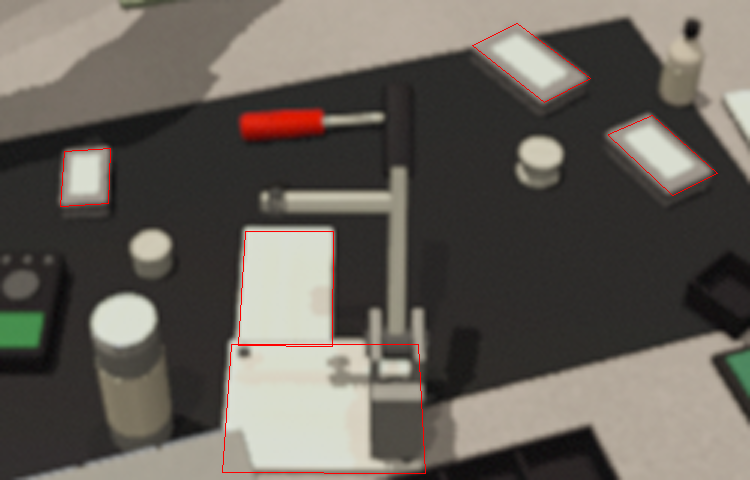

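The overlay now matches the cases and the seat within about 1 px. Next is a small planner that turns world waypoints into the move units.

```bash
cat > plan.py <<'E'
from h import *
def plan(*wps):
    o=bot.get_obs();p=np.array(o["tool_pos"]);y=o["ee_rot"][2]
    print("t",round(o["clock"],2),"at",p.round(4),np.round(o["ee_rot"],4),"F",np.round(o["wrist_force"],1),"open",round(o["opening"],4),"gf",round(o["gripper_force"],1))
    for w in wps:
        R=Ro.from_euler("xyz",[np.pi,0,y]).as_matrix()
        s=R.T@(np.array(w[:3])-p)/.5; dy=w[3]-y; a=-dy/np.pi
        n=max(np.linalg.norm(s)*.5/.0417,abs(a)/.0398)
        print(np.round(s,4),round(a,4),"rows %.1f"%n); p=np.array(w[:3]);y=w[3]
def seatw(x,y,z):
    s=np.load("poses.npy",allow_pickle=True).item()["stand"];c,q=np.cos(s[2]),np.sin(s[2])
    return (s[0]+c*x-q*y,s[1]+q*x+c*y,z,s[2])
E
python3 -c "
from plan import *
plan((.35,-.36,.24,.40),(.43,-.18,.22,.36),(.44,.02,.20,.337),(.40,.2,.16,.337),(.3744,.2758,.09,.337),(.3744,.2758,.04,.337))"
```

```text
t 1.8 at [ 0.2422 -0.5215  0.2423] [-3.1415 -0.      0.4348] F [-0.6  0.7  0.1] open 0.0854 gf 0.0
[ 0.3316 -0.2021  0.0045] 0.0111 rows 4.7
[ 0.2876 -0.2693  0.04  ] 0.0127 rows 4.7
[ 0.1596 -0.3673  0.04  ] 0.0073 rows 4.8
[ 0.0435 -0.3662  0.08  ] -0.0 rows 4.5
[ 0.0018 -0.16    0.14  ] -0.0 rows 2.5
[ 0.  -0.   0.1] -0.0 rows 1.2
```

Emit:
{"name": "carry_out", "arguments": {"targets": "0.3316 -0.2021 0.0045 0.0111; 0.3316 -0.2021 0.0045 0.0111; 0.3316 -0.2021 0.0045 0.0111; 0.3316 -0.2021 0.0045 0.0111; 0.3316 -0.2021 0.0045 0.0111", "fingers": 1}}

```text
clock: 2.22
tool_pos: [0.3519, -0.3567, 0.2402]
ee_rot: [-3.141, -0.001, 0.402]
wrist_force: [1.7, 0.5, 0.9]
opening: 0.0852
gripper_force: 0.0
```

Emit:
{"name": "carry_out", "arguments": {"targets": "0.2876 -0.2693 0.04 0.0127; 0.2876 -0.2693 0.04 0.0127; 0.2876 -0.2693 0.04 0.0127; 0.2876 -0.2693 0.04 0.0127; 0.2876 -0.2693 0.04 0.0127"}}

```text
clock: 2.63
tool_pos: [0.431, -0.1768, 0.2199]
ee_rot: [-3.141, -0.001, 0.362]
wrist_force: [0.2, 0.1, 0.8]
opening: 0.0851
gripper_force: 0.0
```

Emit:
{"name": "carry_out", "arguments": {"targets": "0.1596 -0.3673 0.04 0.0073; 0.1596 -0.3673 0.04 0.0073; 0.1596 -0.3673 0.04 0.0073; 0.1596 -0.3673 0.04 0.0073; 0.1596 -0.3673 0.04 0.0073"}}

```text
clock: 3.05
tool_pos: [0.4398, 0.0229, 0.1999]
ee_rot: [-3.141, -0.0, 0.338]
wrist_force: [1.8, 0.2, -0.1]
opening: 0.0853
gripper_force: 0.0
```

Emit:
{"name": "carry_out", "arguments": {"targets": "0.0435 -0.3662 0.08 0; 0.0435 -0.3662 0.08 0; 0.0435 -0.3662 0.08 0; 0.0435 -0.3662 0.08 0; 0.0435 -0.3662 0.08 0"}}

```text
clock: 3.47
tool_pos: [0.3983, 0.2043, 0.1592]
ee_rot: [-3.14, 0.0, 0.341]
wrist_force: [-0.4, -0.1, -1.1]
opening: 0.0852
gripper_force: 0.0
```

Emit:
{"name": "carry_out", "arguments": {"targets": "0 -0.16 0.14 0; 0 -0.16 0.14 0; 0 -0.16 0.14 0; 0 -0.16 0.14 0; 0 -0.16 0.14 0"}}

```text
clock: 3.88
tool_pos: [0.3731, 0.2758, 0.0896]
ee_rot: [3.141, 0.001, 0.339]
wrist_force: [0.2, -0.7, -0.1]
opening: 0.0853
gripper_force: 0.0
```

```bash
python3 -c "
from plan import *
plan((.3744,.2758,.045,.337),(.3744,.2758,.015,.337))
d=bot.get_image('scene');cv2.imwrite('pics/g1.png',cv2.resize(d['img'][110:230,270:430],None,fx=5,fy=5,interpolation=cv2.INTER_CUBIC))"
```

```text
t 3.88 at [0.3731 0.2758 0.0896] [3.1412e+00 1.1000e-03 3.3860e-01] F [ 0.2 -0.7 -0.1] open 0.0853 gf 0.0
[0.0025 0.0008 0.0892] 0.0005 rows 1.1
[ 0.   -0.    0.06] -0.0 rows 0.7
```

View pics/g1.png

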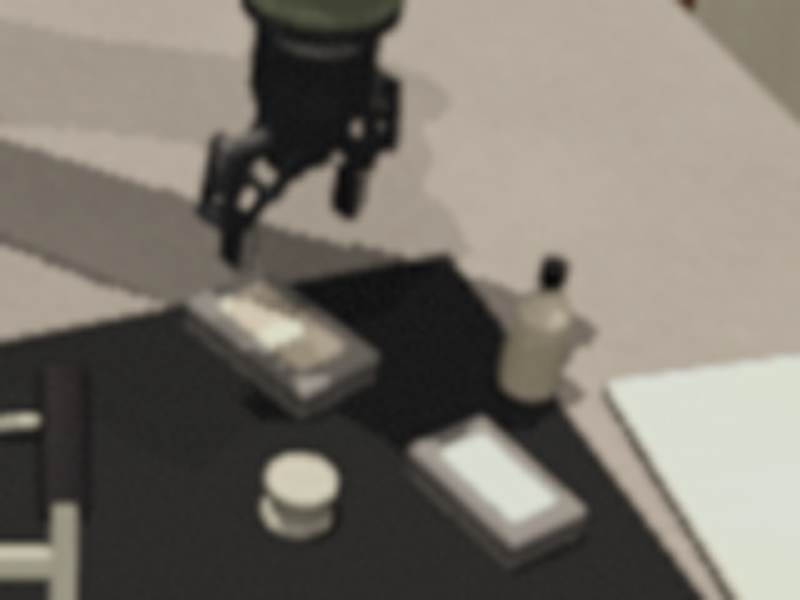

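The fingers straddle the large case. Descend.

Emit:
{"name": "carry_out", "arguments": {"targets": "0.0025 0.0008 0.06 0; 0.0025 0.0008 0.1 0; 0.0025 0.0008 0.135 0; 0.0025 0.0008 0.149 0; 0.0025 0.0008 0.149 0"}}

```text
clock: 4.35
tool_pos: [0.3752, 0.2746, 0.0153]
ee_rot: [3.141, 0.001, 0.336]
wrist_force: [-0.4, -0.3, 0.9]
opening: 0.0857
gripper_force: 0.0
```

Emit:
{"name": "carry_out", "arguments": {"targets": "0 0 0 0; 0 0 0 0; 0 0 0 0; 0 0 0 0; 0 0 0 0", "fingers": 0}}

```text
clock: 4.77
tool_pos: [0.3754, 0.2756, 0.0171]
ee_rot: [-3.141, -0.002, 0.337]
wrist_force: [-0.7, -2.4, 13.7]
opening: 0.0642
gripper_force: 64.0
```

Emit:
{"name": "carry_out", "arguments": {"targets": "0 0 0 0; 0 0 0 0; 0 0 0 0; 0 0 -0.006 0; 0 0 -0.012 0"}}

```text
clock: 5.18
tool_pos: [0.3751, 0.2757, 0.0226]
ee_rot: [-3.141, -0.001, 0.337]
wrist_force: [0.1, -1.4, -0.6]
opening: 0.0643
gripper_force: 67.0
```

```bash
python3 -c "
from plan import *
s=seatw
plan((.375,.2757,.10,.337),(.42,.20,.13,.16),(.45,.05,.14,-.15),s(-.10,0,.13),s(0,0,.09),s(0,0,.034))"
```

```text
t 5.18 at [0.3751 0.2757 0.0226] [-3.1411e+00 -1.0000e-03  3.3710e-01] F [ 0.1 -1.4 -0.6] open 0.0643 gf 67.0
[-0.0002 -0.     -0.1548] 0.0 rows 1.9
[ 0.0349  0.1726 -0.06  ] 0.0563 rows 2.2
[ 0.0114  0.3057 -0.02  ] 0.0987 rows 3.7
[0.1162 0.1408 0.02  ] 0.0448 rows 2.2
[ 0.2  -0.    0.08] -0.0 rows 2.6
[ 0.    -0.     0.112] -0.0 rows 1.3
```

Emit:
{"name": "carry_out", "arguments": {"targets": "0 0 -0.05 0; 0 0 -0.1 0; 0 0 -0.155 0; 0 0 -0.155 0"}}

```text
clock: 5.52
tool_pos: [0.3759, 0.2763, 0.1035]
ee_rot: [-3.14, -0.005, 0.337]
wrist_force: [0.5, -0.8, -1.2]
opening: 0.0643
gripper_force: 67.2
```

Emit:
{"name": "carry_out", "arguments": {"targets": "0.0116 0.0575 -0.02 0.019; 0.0233 0.115 -0.04 0.038; 0.0349 0.1726 -0.06 0.0563; 0.0349 0.1726 -0.06 0.0563"}}

```text
clock: 5.85
tool_pos: [0.4228, 0.1954, 0.131]
ee_rot: [3.14, -0.004, 0.151]
wrist_force: [1.1, -0.2, -0.8]
opening: 0.0645
gripper_force: 67.1
```

Emit:
{"name": "carry_out", "arguments": {"targets": "0.0028 0.076 -0.005 0.025; 0.0057 0.153 -0.01 0.049; 0.0085 0.229 -0.015 0.074; 0.0114 0.3057 -0.02 0.0987; 0.0114 0.3057 -0.02 0.0987"}}

```text
clock: 6.27
tool_pos: [0.451, 0.043, 0.1399]
ee_rot: [3.139, -0.003, -0.163]
wrist_force: [0.6, -0.5, -0.1]
opening: 0.0643
gripper_force: 67.2
```

Emit:
{"name": "carry_out", "arguments": {"targets": "0.039 0.047 0.007 0.015; 0.077 0.094 0.014 0.03; 0.1162 0.1408 0.02 0.0448; 0.1162 0.1408 0.02 0.0448; 0.1162 0.1408 0.02 0.0448"}}

```text
clock: 6.68
tool_pos: [0.497, -0.0294, 0.129]
ee_rot: [3.141, -0.0, -0.293]
wrist_force: [-0.3, 0.7, -1.3]
opening: 0.0642
gripper_force: 67.2
```

Emit:
{"name": "carry_out", "arguments": {"targets": "0.06 0 0.02 0; 0.12 0 0.04 0; 0.18 0 0.07 0; 0.2 0 0.08 0; 0.2 0 0.08 0"}}

```text
clock: 7.1
tool_pos: [0.5933, -0.0566, 0.0876]
ee_rot: [3.142, 0.001, -0.289]
wrist_force: [-0.6, -0.5, -1.4]
opening: 0.0645
gripper_force: 67.1
```

```bash
python3 -c "
from plan import *
s=seatw
plan(s(0,0,.045),s(0,0,.034))"
```

```text
t 7.1 at [ 0.5933 -0.0566  0.0876] [ 3.1415e+00  1.0000e-03 -2.8940e-01] F [-0.6 -0.5 -1.4] open 0.0645 gf 67.1
[-0.001   0.0011  0.0852] 0.0005 rows 1.0
[ 0.    -0.     0.022] -0.0 rows 0.3
```

Emit:
{"name": "carry_out", "arguments": {"targets": "-0.001 0.001 0.04 0.0005; -0.001 0.001 0.075 0.0005; -0.001 0.001 0.09 0.0005; -0.001 0.001 0.1 0.0005; -0.001 0.001 0.105 0.0005"}}

```text
clock: 7.52
tool_pos: [0.5918, -0.0568, 0.0367]
ee_rot: [-3.141, 0.0, -0.292]
wrist_force: [0.6, -0.5, -1.5]
opening: 0.0643
gripper_force: 67.2
```

Emit:
{"name": "carry_out", "arguments": {"targets": "0 0 0.002 0; 0 0 0.004 0; 0 0 0.005 0; 0 0 0.005 0"}}

```text
clock: 7.85
tool_pos: [0.5921, -0.0574, 0.0344]
ee_rot: [-3.141, -0.0, -0.292]
wrist_force: [-0.2, 0.1, -1.6]
opening: 0.064
gripper_force: 67.2
```

Emit:
{"name": "carry_out", "arguments": {"targets": "0 0 0.002 0; 0 0 0.004 0; 0 0 0.006 0; 0 0 0.006 0"}}

```text
clock: 8.18
tool_pos: [0.5919, -0.0574, 0.0308]
ee_rot: [-3.142, 0.0, -0.292]
wrist_force: [0.4, -0.4, -1.4]
opening: 0.0644
gripper_force: 67.2
```

Emit:
{"name": "carry_out", "arguments": {"targets": "0 0 0.001 0; 0 0 0.002 0; 0 0 0.002 0"}}

```text
clock: 8.43
tool_pos: [0.592, -0.0574, 0.03]
ee_rot: [-3.142, 0.0, -0.292]
wrist_force: [0.2, 0.4, -1.4]
opening: 0.0645
gripper_force: 67.2
```

Emit:
{"name": "carry_out", "arguments": {"targets": "0 0 0.001 0; 0 0 0.002 0; 0 0 0.002 0"}}

```text
clock: 8.68
tool_pos: [0.592, -0.0574, 0.0293]
ee_rot: [-3.141, -0.0, -0.292]
wrist_force: [-1.7, 0.4, 4.3]
opening: 0.0645
gripper_force: 67.7
```

Emit:
{"name": "carry_out", "arguments": {"targets": "0 0 0.001 0; 0 0 0.0015 0; 0 0 0.0015 0"}}

```text
clock: 8.93
tool_pos: [0.5921, -0.0574, 0.0293]
ee_rot: [-3.141, -0.0, -0.292]
wrist_force: [-5.9, 0.5, 18.7]
opening: 0.0644
gripper_force: 69.5
```

Contact. Relax, open, and back away to look.

Emit:
{"name": "carry_out", "arguments": {"targets": "0 0 -0.0015 0; 0 0 -0.0015 0"}}

```text
clock: 9.1
tool_pos: [0.5921, -0.0574, 0.0292]
ee_rot: [-3.141, -0.0, -0.292]
wrist_force: [-2.7, 0.3, 9.3]
opening: 0.0643
gripper_force: 68.1
```

Emit:
{"name": "carry_out", "arguments": {"targets": "0 0 0 0; 0 0 0 0; 0 0 0 0; 0 0 0 0", "fingers": 1}}

```text
clock: 9.43
tool_pos: [0.592, -0.0574, 0.029]
ee_rot: [-3.142, 0.0, -0.292]
wrist_force: [0.4, 0.1, 0.7]
opening: 0.0854
gripper_force: 0.0
```

Emit:
{"name": "carry_out", "arguments": {"targets": "0 0 -0.06 0; 0 0 -0.13 0; 0 0 -0.2 0; -0.05 0 -0.24 0; -0.12 0 -0.24 0"}}

```text
clock: 9.85
tool_pos: [0.5363, -0.0408, 0.1523]
ee_rot: [-3.14, -0.007, -0.293]
wrist_force: [1.7, -0.8, -0.9]
opening: 0.0854
gripper_force: 0.0
```

Emit:
{"name": "carry_out", "arguments": {"targets": "-0.08 -0.02 0 -0.03; -0.16 -0.05 0 -0.06; -0.22 -0.1 0 -0.1; -0.25 -0.17 0 -0.14; -0.25 -0.25 0 -0.168"}}

```text
clock: 10.27
tool_pos: [0.4483, 0.1167, 0.1496]
ee_rot: [-3.141, 0.002, 0.242]
wrist_force: [-0.2, -0.7, 0.6]
opening: 0.0853
gripper_force: 0.0
```

```bash
cat > rel.py <<'E'
from fit import *
import sys
# case n on stack level k : offset in seat frame, both cameras; also the seat alone
def faces(n,z): a,b=SZ[n];return [box(-a/2,a/2,-b/2,b/2,z+.0235,z+.024)]
def panel(n,z,ds,I,e=None):
    out={}
    for k in ds:
        p,f=fit([ds[k]],I,faces(n,z),lo=75 if k=="scene" else 60,hi=135 if k=="scene" else 110,pad=3);out[k]=p
    return out
def show(ds,items,name,k=4):
    A=[]
    for c,w in(("scene",(215,195,315,295)),("top",(232,125,312,220))):
        fn=f"pics/_{c}.png";overlay(ds[c],items,fn,w,k);A.append(cv2.imread(fn))
    h=max(a.shape[0] for a in A);A=[cv2.copyMakeBorder(a,0,h-a.shape[0],0,0,0) for a in A]
    cv2.imwrite(name,np.hstack(A))
E
cat > d.py <<'E'
from rel import *
from plan import plan
ds={c:bot.get_image(c) for c in("scene","top")}
s=np.load("poses.npy",allow_pickle=True).item()["stand"]
plan()
show(ds,[(s,[STAND[0]]),(s,cbox("case_large",.012))],"pics/p1.png")
for c in ds:
    g=cv2.cvtColor(ds[c]["img"],cv2.COLOR_BGR2GRAY);q=proj(cam(ds[c]),place(s,[[0,0,.036],[.052,0,.036],[-.052,0,.036],[-.064,0,.012],[0,.0375,.012],[0,-.0375,.012],[0,.03,.036],[0,-.03,.036]]))
    print(c,[int(g[int(round(b)),int(round(a))]) for a,b in q])
E
python3 d.py
```

```text
t 10.37 at [0.4514 0.1213 0.1491] [-3.1391e+00 -1.9000e-03  2.4680e-01] F [-0.5 -1.4  0.5] open 0.0854 gf 0.0
scene [231, 163, 161, 193, 202, 214, 138, 165]
top [178, 123, 131, 185, 129, 191, 124, 113]
```

View pics/p1.png

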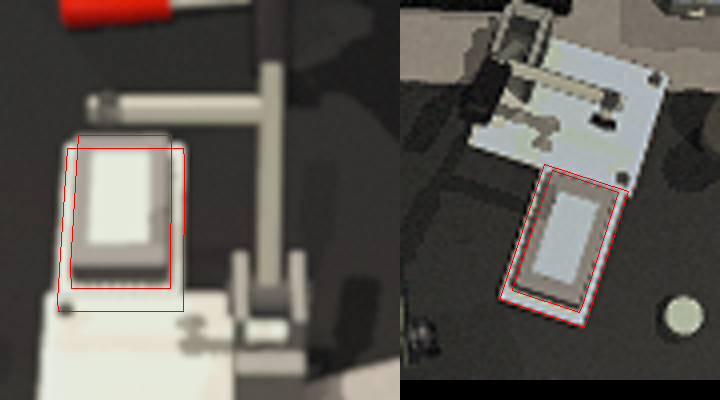

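The large case sits on the seat with white margins all round. I'll measure its offset with the bright panel in each camera.

```bash
cat >> rel.py <<'E'
LV=dict(scene=(165,225),top=(130,178))
def panelfit(d,c,n,z,p0,insets=(.010,.012,.014,.016)):
    a,b=SZ[n];best=None
    for i in insets:
        p,f=fit([d],p0,[box(-a/2+i,a/2-i,-b/2+i,b/2-i,z+.0238,z+.024)],lo=LV[c][0],hi=LV[c][1],pad=1)
        if best is None or f<best[1]: best=(p,f,i)
    return best
SC=dict(scene=np.array([.5917,-.0579,-.2894]),top=np.array([.5938,-.0560,-.2924]))
def off(p,s):
    q,r=np.cos(s[2]),np.sin(s[2]);e=p[:2]-s[:2]
    return np.array([q*e[0]+r*e[1],-r*e[0]+q*e[1]])*1000,np.degrees(p[2]-s[2])
E
cat > e.py <<'E'
from rel import *
ds={c:bot.get_image(c) for c in("scene","top")}
for c in ds:
    p,f,i=panelfit(ds[c],c,"case_large",.012,SC[c]);print(c,"large",p.round(4),round(f,1),i,[np.round(x,1) for x in off(p,SC[c])])
    m=dict(scene=(.5425,.3435,.2347),top=(.5475,.35,.2391))[c]
    p,f,i=panelfit(ds[c],c,"case_medium",0,np.array(m));print(c,"medium panel",p.round(4),round(f,1),i,[np.round(x,1) for x in off(p,np.array(m))])
E
python3 e.py
```

```text
scene large [ 0.59   -0.0593 -0.2849] 9.9 0.016 [array([-1.2, -1.8]), np.float64(0.3)]
scene medium panel [0.5408 0.3452 0.2427] 7.6 0.012 [array([-1.3,  2. ]), np.float64(0.5)]
top large [ 0.5905 -0.0554 -0.2899] 22.0 0.014 [array([-3.3, -0.3]), np.float64(0.1)]
top medium panel [0.5413 0.3459 0.2414] 3.5 0.012 [array([-6.9, -2.5]), np.float64(0.1)]
```

```bash
cat > f.py <<'E'
from rel import *
import sys
ds={c:bot.get_image(c) for c in("scene","top")}
old=np.load("poses.npy",allow_pickle=True).item()
for n in("case_medium","case_small"):
  for c in ds:
    p,f=fit([ds[c]],old[n],faces(n,0),lo=75 if c=="scene" else 80,hi=135 if c=="scene" else 115,pad=3)
    r=panelfit(ds[c],c,n,0,old[n]);print(n,c,"face",p.round(4),round(f,1),"panel",r[0].round(4),round(r[1],1),r[2])
ign=[box(.0,.2,.06,.13,.012,.25),box(.06,.11,-.03,.11,.17,.23),box(.12,.23,-.15,.15,0,.1)]
T=[box(-.068,.068,-.042,.042,.0115,.012),box(.065,.195,-.048,.118,.0095,.010)]
import cv2
class D(dict):pass
for c in ds:
    d=dict(ds[c]);d["img"]=cv2.imread(f"pics/{c}0.png")
    for lo,hi in((70,180),(100,170)): 
        p,f=fit([d],SC[c],T,lo=lo,hi=hi,ign=ign,pad=3);print("seat",c,p.round(4),round(f,1))
E
python3 f.py
```

```text
case_medium scene face [0.543  0.3435 0.2324] 43.0 panel [0.5404 0.345  0.2174] 7.8 0.012
case_medium top face [0.5447 0.3457 0.2135] 17.5 panel [0.5443 0.3467 0.2603] 6.4 0.014
case_small scene face [ 0.4092 -0.215  -0.1958] 2.7 panel [ 0.4073 -0.2151 -0.1663] 2.6 0.01
case_small top face [ 0.4091 -0.2131 -0.2318] 13.0 panel [ 0.4106 -0.2137 -0.1913] 3.4 0.01
seat scene [ 0.5967 -0.059  -0.2994] 2.6
seat scene [ 0.5919 -0.0577 -0.3017] 2.0
seat top [ 0.592  -0.0556 -0.2869] 35.4
seat top [ 0.5922 -0.0556 -0.287 ] 39.0
```

```bash
cat > prof.py <<'E'
from rel import *
def prof(g,c,s,axis,z,rng,span,step=.001):
    t=np.arange(rng[0],rng[1]+1e-9,step);u=np.linspace(*span,15)
    A,B=np.meshgrid(t,u,indexing="ij");X=np.stack([A,B] if axis==0 else [B,A],-1).reshape(-1,2)
    q=proj(c,place(s,np.c_[X,np.full(len(X),z)])).astype(np.float32).reshape(len(t),15,2)
    return t,cv2.remap(g,q[...,0],q[...,1],cv2.INTER_CUBIC).mean(1)
def edges(t,v,thr=4):
    d=np.gradient(cv2.GaussianBlur(v.reshape(-1,1).astype(np.float32),(1,5),0)[:,0]);o=[]
    for i in range(1,len(d)-1):
        if abs(d[i])>thr and abs(d[i])>=abs(d[i-1]) and abs(d[i])>abs(d[i+1]):
            a,b,e=np.abs(d[i-1:i+2]);k=.5*(a-e)/(a-2*b+e);o.append((round((t[i]+k*.001)*1000,1),round(float(d[i]))))
    return o
def both(n,s,lvl,ims):
    a,b=SZ[n]
    for cn in("scene","top"):
        d=ims[cn];c=cam(d);g=np.mean([cv2.cvtColor(i,cv2.COLOR_BGR2GRAY).astype(np.float32) for i in d["imgs"]],0)
        for ax,h,w,o in((0,a/2,b/2,(-.085,.08)),(1,b/2,a/2,(-.06,.06))):
            print(n,cn,"xy"[ax],"top z",edges(*prof(g,c,s,ax,lvl+.024,(-h-.012,h+.012),(-w*.4,w*.4))))
            if lvl>0: print("    seat",edges(*prof(g,c,s,ax,.012,o,(-.025,.025))))
def shots(k=3):
    R={}
    for c in("scene","top"):
        L=[bot.get_image(c) for _ in range(k)];R[c]=dict(L[0],imgs=[l["img"] for l in L])
    return R
E
cat > g.py <<'E'
from prof import *
ims=shots();I=np.load("poses.npy",allow_pickle=True).item()
both("case_large",I["stand"],.012,ims);both("case_medium",I["case_medium"],0,ims);both("case_small",I["case_small"],0,ims)
E
python3 g.py
```

```text
case_large scene x top z [(np.float64(-67.8), -7), (np.float64(-59.6), 13), (np.float64(-44.0), 8), (np.float64(39.1), -9), (np.float64(58.9), -13), (np.float64(68.1), 7)]
    seat [(np.float64(-81.8), 13), (np.float64(-65.4), 6), (np.float64(19.5), -6), (np.float64(39.9), -13), (np.float64(54.5), 17)]
case_large scene y top z [(np.float64(-41.9), 28), (np.float64(-33.7), -11), (np.float64(-21.8), 11), (np.float64(19.2), -11), (np.float64(29.2), -7), (np.float64(35.0), 19), (np.float64(42.5), -27)]
    seat [(np.float64(-44.4), 27), (np.float64(-35.7), -11), (np.float64(-23.4), 9), (np.float64(18.5), -11), (np.float64(28.8), -7), (np.float64(34.7), 18), (np.float64(42.4), -27)]
case_large top x top z [(np.float64(-61.2), -31), (np.float64(-55.9), 20), (np.float64(-39.5), 12), (np.float64(41.3), -11), (np.float64(60.0), 15)]
    seat [(np.float64(-75.3), -4), (np.float64(-69.7), 32), (np.float64(-57.0), -30), (np.float64(-51.6), 19), (np.float64(-34.8), 9), (np.float64(47.5), -8), (np.float64(66.4), 14)]
case_large top y top z [(np.float64(-39.6), 30), (np.float64(-33.7), -17), (np.fl
[... 694 characters left out ...]
 -19)]
case_medium top y top z [(np.float64(-29.7), 14), (np.float64(-17.2), 10), (np.float64(17.4), -10), (np.float64(28.2), -15)]
case_small scene x top z [(np.float64(-40.4), 12), (np.float64(-36.1), 10), (np.float64(24.3), -7), (np.float64(38.5), -10)]
case_small scene y top z [(np.float64(-24.1), 18), (np.float64(-15.1), 10), (np.float64(13.8), -11), (np.float64(23.2), -20), (np.float64(30.5), 4)]
case_small top x top z [(np.float64(-43.4), -5), (np.float64(-37.5), 21), (np.float64(-26.8), 9), (np.float64(26.6), -10), (np.float64(36.7), -17)]
case_small top y top z [(np.float64(-20.9), 19), (np.float64(-12.7), 10), (np.float64(13.9), -11), (np.float64(23.1), -23), (np.float64(32.3), 9)]
```

```bash
cat > k.py <<'E'
from prof import *
s=np.load("poses.npy",allow_pickle=True).item()["stand"]
for cn in("scene","top"):
    d=bot.get_image(cn);c=cam(d);g=cv2.cvtColor(cv2.imread(f"pics/{cn}0.png"),cv2.COLOR_BGR2GRAY).astype(np.float32)
    for sp in((-.06,-.03),(-.03,0),(0,.03),(.03,.055)): print(cn,"y",edges(*prof(g,c,s,1,.012,(-.06,.06),sp),thr=8))
    for sp in((-.035,-.01),(-.01,.01),(.01,.035)): print(cn,"x",edges(*prof(g,c,s,0,.012,(-.085,.08),sp),thr=3))
    t,v=prof(g,c,s,1,.012,(-.052,.052),(-.03,.0),.002);print(v.astype(int))
    t,v=prof(g,c,s,0,.012,(-.08,-.05),(-.02,.02),.002);print(v.astype(int))
    print("cam local",off(-cv2.Rodrigues(c["r"])[0].T@c["t"],s)[0].round())
E
python3 k.py
```

```text
scene y [(np.float64(-44.0), 25), (np.float64(43.5), -28)]
scene y [(np.float64(-44.1), 27), (np.float64(42.3), -26)]
scene y [(np.float64(-44.4), 25), (np.float64(42.0), -25)]
scene y [(np.float64(-44.1), 27), (np.float64(42.0), -28)]
scene x [(np.float64(-73.6), 21)]
scene x [(np.float64(-73.5), 21)]
scene x [(np.float64(-73.5), 21)]
[ 43  39  47  76 130 184 212 219 219 217 217 217 217 217 218 217 217 217
 218 217 217 217 217 218 218 218 217 217 217 217 217 217 217 217 217 217
 217 217 217 217 217 217 217 218 215 207 182 130  75  45  37  42  43]
[ 38  41  69 106 150 185 208 215 220 219 218 218 218 218 218 218]
cam local [797.  46.]
top y [(np.float64(-40.2), 30), (np.float64(42.7), -33)]
top y [(np.float64(-40.4), 30), (np.float64(42.6), -36)]
top y [(np.float64(-40.4), 28), (np.float64(42.5), -33)]
top y [(np.float64(-40.4), 29), (np.float64(42.5), -34)]
top x [(np.float64(-75.4), -5), (np.float64(-69.8), 33), (np.float64(67.9), 3), (np.float64(73.2), -8)]
top x [(np.float64(-75.4), -5), (np.float64(-69.8), 33), (np.float64(63.6), -4), (np.float64(68.4), 4)]
top x [(np.float64(-75.4), -5), (np.float64(-69.7), 34)]
[ 52  51  49  45  42  70 137 191 197 187 185 185 184 184 184 184 184 184
 184 184 183 183 184 184 185 185 184 184 184 184 184 184 183 183 184 184
 183 183 183 183 184 184 184 185 187 194 195 140  58  26  40  49  50]
[ 53  52  48  33  43 105 175 196 190 186 185 185 184 184 184 184]
cam local [-294.   -0.]
```

Both cameras agree that the case sits about 3 mm too far along +x and about 0.6 mm towards -y. I'll regrip and shift it.

```bash
python3 -c "
from plan import *
q=(.592,-.0574);y=-.292;c,s=np.cos(y),np.sin(y)
L=lambda a,b,z:(q[0]+c*a-s*b,q[1]+s*a+c*b,z,y)
plan(L(-.12,0,.15),L(0,0,.10),L(0,0,.0295),L(-.003,.0006,.035))"
```

```text
t 10.97 at [0.4509 0.1154 0.1491] [-3.1415 -0.      0.2351] F [0.9 0.2 0.1] open 0.0856 gf 0.0
[-0.0134  0.2811 -0.0018] 0.1678 rows 4.2
[0.24 0.   0.1 ] -0.0 rows 3.1
[ 0.    -0.     0.141] -0.0 rows 1.7
[-0.006  -0.0012 -0.011 ] -0.0 rows 0.2
```

Emit:
{"name": "carry_out", "arguments": {"targets": "-0.0134 0.2811 -0.0018 0.1678; -0.0134 0.2811 -0.0018 0.1678; -0.0134 0.2811 -0.0018 0.1678; -0.0134 0.2811 -0.0018 0.1678; -0.0134 0.2811 -0.0018 0.1678"}}

```text
clock: 11.38
tool_pos: [0.4775, -0.0269, 0.1501]
ee_rot: [3.14, -0.001, -0.305]
wrist_force: [0.4, -0.9, -0.6]
opening: 0.0851
gripper_force: 0.0
```

Emit:
{"name": "carry_out", "arguments": {"targets": "0.08 0 0.03 0; 0.16 0 0.06 0; 0.24 0 0.1 0; 0.24 0 0.1 0; 0.24 0 0.1 0"}}

```text
clock: 11.8
tool_pos: [0.5924, -0.0572, 0.0982]
ee_rot: [3.141, 0.002, -0.291]
wrist_force: [-1.2, 1.1, -0.6]
opening: 0.0853
gripper_force: 0.0
```

```bash
python3 -c "
from plan import *
plan((.592,-.0574,.0295,-.292))"
```

```text
t 11.8 at [ 0.5924 -0.0572  0.0982] [ 3.1411e+00  1.7000e-03 -2.9090e-01] F [-1.2  1.1 -0.6] open 0.0853 gf 0.0
[-0.0006  0.0006  0.1374] 0.0003 rows 1.6
```

Emit:
{"name": "carry_out", "arguments": {"targets": "0 0 0.05 0; 0 0 0.1 0; 0 0 0.125 0; 0 0 0.135 0; 0 0 0.135 0"}}

```text
clock: 12.22
tool_pos: [0.5915, -0.0567, 0.0324]
ee_rot: [3.142, 0.001, -0.291]
wrist_force: [-0.3, -0.0, 0.8]
opening: 0.0855
gripper_force: 0.0
```

Emit:
{"name": "carry_out", "arguments": {"targets": "0 0 0 0; 0 0 0 0; 0 0 0 0; 0 0 0 0; 0 0 0 0", "fingers": 0}}

```text
clock: 12.63
tool_pos: [0.5925, -0.0571, 0.0343]
ee_rot: [-3.141, -0.002, -0.291]
wrist_force: [-4.1, 1.7, 13.9]
opening: 0.0638
gripper_force: 63.4
```

Emit:
{"name": "carry_out", "arguments": {"targets": "0 0 0 0; 0 0 -0.003 0; 0 0 -0.006 0; -0.003 -0.0006 -0.006 0; -0.006 -0.0012 -0.006 0"}}

```text
clock: 13.05
tool_pos: [0.5894, -0.0556, 0.0358]
ee_rot: [-3.141, -0.0, -0.292]
wrist_force: [0.3, 0.2, -1.5]
opening: 0.064
gripper_force: 65.9
```

Emit:
{"name": "carry_out", "arguments": {"targets": "0 0 0 0; 0 0 0.002 0; 0 0 0.004 0; 0 0 0.005 0; 0 0 0.005 0"}}

```text
clock: 13.47
tool_pos: [0.5894, -0.0556, 0.0342]
ee_rot: [-3.141, -0.0, -0.292]
wrist_force: [-8.8, 2.0, 29.6]
opening: 0.0641
gripper_force: 69.3
```

Emit:
{"name": "carry_out", "arguments": {"targets": "0 0 -0.002 0; 0 0 -0.003 0; 0 0 -0.003 0"}}

```text
clock: 13.72
tool_pos: [0.5894, -0.0557, 0.0344]
ee_rot: [-3.142, 0.0, -0.292]
wrist_force: [-0.0, -0.4, 3.7]
opening: 0.0636
gripper_force: 66.4
```

Emit:
{"name": "carry_out", "arguments": {"targets": "0 0 0 0; 0 0 0 0; 0 0 0 0; 0 0 0 0", "fingers": 1}}

```text
clock: 14.05
tool_pos: [0.5893, -0.0557, 0.0344]
ee_rot: [-3.142, 0.0, -0.292]
wrist_force: [-1.4, 0.2, -0.3]
opening: 0.0854
gripper_force: 0.0
```

Emit:
{"name": "carry_out", "arguments": {"targets": "0 0 -0.06 0; 0 0 -0.13 0; 0 0 -0.2 0; -0.05 0 -0.24 0; -0.12 0 -0.24 0"}}

```text
clock: 14.47
tool_pos: [0.5337, -0.0392, 0.1577]
ee_rot: [-3.14, -0.007, -0.292]
wrist_force: [1.1, 0.6, -1.4]
opening: 0.0852
gripper_force: 0.0
```

Emit:
{"name": "carry_out", "arguments": {"targets": "-0.08 -0.02 0 -0.03; -0.16 -0.05 0 -0.06; -0.22 -0.1 0 -0.1; -0.25 -0.17 0 -0.14; -0.25 -0.25 0 -0.168"}}

```text
clock: 14.88
tool_pos: [0.4456, 0.1183, 0.155]
ee_rot: [-3.141, 0.002, 0.242]
wrist_force: [1.1, -1.2, -0.3]
opening: 0.0854
gripper_force: 0.0
```

```bash
cat > g2.py <<'E'
from prof import *
from plan import plan
ims=shots(2);I=np.load("poses.npy",allow_pickle=True).item()
both("case_large",I["stand"],.012,ims)
plan((.50,.27,.13,.24),(.545,.3465,.10,.235))
E
python3 g2.py | sed 's/np.float64//g'
```

```text
case_large scene x top z [((-62.6), 12), ((-47.7), 7), ((35.4), -9), ((55.4), -12), ((67.8), 15)]
    seat [((-82.6), 10), ((-69.5), 6), ((15.6), -7), ((36.3), -12), ((51.4), 17)]
case_large scene y top z [((-41.9), 27), ((-33.2), -11), ((-21.0), 10), ((20.2), -12), ((30.3), -8), ((35.4), 15), ((42.6), -24)]
    seat [((-44.3), 27), ((-35.0), -11), ((-22.6), 9), ((19.7), -10), ((29.9), -7), ((35.0), 14), ((42.6), -23)]
case_large top x top z [((-64.9), -31), ((-59.5), 19), ((-43.1), 12), ((38.0), -11), ((55.0), 12)]
    seat [((-75.3), -4), ((-69.7), 32), ((-60.6), -30), ((-55.1), 19), ((-38.3), 9), ((43.7), -8), ((61.5), 12)]
case_large top y top z [((-39.6), 30), ((-33.1), -19), ((-28.0), 4), ((-17.9), 12), ((21.6), -13), ((32.3), -13), ((37.5), 20), ((42.3), -29)]
    seat [((-40.3), 30), ((-33.7), -19), ((-28.6), 5), ((-18.2), 11), ((22.0), -12), ((32.8), -14), ((38.2), 21), ((43.2), -29), ((48.3), 4)]
t 15.08 at [0.4481 0.1179 0.1544] [-3.1416e+00 -2.0000e-04  2.3770e-01] F [-1.4 -0.4  0.1] open 0.0855 gf 0.0
[ 0.1724 -0.2713  0.0489] -0.0007 rows 3.9
[ 0.1238 -0.1272  0.06  ] 0.0016 rows 2.2
```

Large is centred within about 0.7 mm. Now the medium case.

Emit:
{"name": "carry_out", "arguments": {"targets": "0.1724 -0.2713 0.0489 0; 0.1724 -0.2713 0.0489 0; 0.1724 -0.2713 0.0489 0; 0.1724 -0.2713 0.0489 0; 0.1724 -0.2713 0.0489 0"}}

```text
clock: 15.5
tool_pos: [0.5004, 0.275, 0.1285]
ee_rot: [-3.139, -0.0, 0.24]
wrist_force: [0.2, 2.5, -1.6]
opening: 0.0856
gripper_force: 0.0
```

Emit:
{"name": "carry_out", "arguments": {"targets": "0.0595 -0.063 0.05 0; 0.1192 -0.1259 0.1 0; 0.1192 -0.1259 0.12 0; 0.1192 -0.1259 0.12 0; 0.1192 -0.1259 0.12 0"}}

```text
clock: 15.92
tool_pos: [0.5433, 0.343, 0.069]
ee_rot: [3.14, 0.002, 0.235]
wrist_force: [0.0, -1.1, 1.0]
opening: 0.085
gripper_force: 0.0
```

```bash
python3 -c "
from plan import *
plan((.5431,.3454,.020,.237))"
```

```text
t 15.92 at [0.5433 0.343  0.069 ] [3.1402e+00 1.8000e-03 2.3490e-01] F [ 0.  -1.1  1. ] open 0.085 gf 0.0
[ 0.0007 -0.0049  0.0979] -0.0007 rows 1.2
```

Emit:
{"name": "carry_out", "arguments": {"targets": "0.0003 -0.003 0.04 0; 0.0003 -0.003 0.07 0; 0.0003 -0.003 0.09 0; 0.0003 -0.003 0.098 0; 0.0003 -0.003 0.098 0"}}

```text
clock: 16.33
tool_pos: [0.5433, 0.345, 0.0212]
ee_rot: [3.141, 0.0, 0.235]
wrist_force: [0.3, 0.2, -0.1]
opening: 0.0853
gripper_force: 0.0
```

Emit:
{"name": "carry_out", "arguments": {"targets": "0 0 0 0; 0 0 0 0; 0 0 0 0; 0 0 0 0; 0 0 0 0", "fingers": 0}}

```text
clock: 16.75
tool_pos: [0.5436, 0.346, 0.0224]
ee_rot: [-3.141, -0.001, 0.236]
wrist_force: [-3.7, -1.4, 11.7]
opening: 0.0564
gripper_force: 62.7
```

Emit:
{"name": "carry_out", "arguments": {"targets": "0 0 0 0; 0 0 -0.003 0; 0 0 -0.006 0; 0 0 -0.01 0; 0 0 -0.01 0"}}

```text
clock: 17.17
tool_pos: [0.5433, 0.346, 0.0266]
ee_rot: [-3.141, -0.001, 0.236]
wrist_force: [0.4, 0.0, -1.6]
opening: 0.0563
gripper_force: 63.9
```

```bash
python3 -c "
from plan import *
q=(.5894,-.0556);y=-.292;c,s=np.cos(y),np.sin(y)
L=lambda a,b,z:(q[0]+c*a-s*b,q[1]+s*a+c*b,z,y)
o=bot.get_obs()['tool_pos']
plan((o[0],o[1],.12,.237),(.46,.25,.15,.08),(.45,.08,.16,-.20),L(-.12,0,.15),L(0,0,.11),L(0,0,.065))"
```

```text
t 17.17 at [0.5433 0.346  0.0266] [-3.1413e+00 -5.0000e-04  2.3630e-01] F [ 0.4  0.  -1.6] open 0.0563 gf 63.9
[ 0.      0.     -0.1869] -0.0002 rows 2.2
[-0.2071  0.1476 -0.06  ] 0.05 rows 3.1
[-0.0471  0.3373 -0.02  ] 0.0891 rows 4.1
[0.0881 0.1884 0.02  ] 0.0293 rows 2.5
[0.24 0.   0.08] -0.0 rows 3.0
[ 0.   -0.    0.09] -0.0 rows 1.1
```

Emit:
{"name": "carry_out", "arguments": {"targets": "0 0 -0.06 0; 0 0 -0.12 0; 0 0 -0.187 0; 0 0 -0.187 0"}}

```text
clock: 17.5
tool_pos: [0.5452, 0.3469, 0.1255]
ee_rot: [-3.139, -0.007, 0.236]
wrist_force: [1.2, 1.0, 0.2]
opening: 0.0561
gripper_force: 65.1
```

Emit:
{"name": "carry_out", "arguments": {"targets": "-0.052 0.037 -0.015 0.0125; -0.104 0.074 -0.03 0.025; -0.155 0.111 -0.045 0.0375; -0.2071 0.1476 -0.06 0.05; -0.2071 0.1476 -0.06 0.05"}}

```text
clock: 17.92
tool_pos: [0.4569, 0.2459, 0.1509]
ee_rot: [3.14, 0.002, 0.074]
wrist_force: [-0.7, -0.9, -1.0]
opening: 0.0559
gripper_force: 65.0
```

Emit:
{"name": "carry_out", "arguments": {"targets": "-0.0094 0.0675 -0.004 0.0178; -0.0188 0.135 -0.008 0.0356; -0.0283 0.2025 -0.012 0.0534; -0.0377 0.27 -0.016 0.0712; -0.0471 0.3373 -0.02 0.0891"}}

```text
clock: 18.33
tool_pos: [0.4494, 0.0785, 0.1597]
ee_rot: [-3.141, -0.0, -0.203]
wrist_force: [1.4, -0.4, -2.2]
opening: 0.0558
gripper_force: 65.0
```

Emit:
{"name": "carry_out", "arguments": {"targets": "0.022 0.047 0.005 0.007; 0.044 0.094 0.01 0.015; 0.066 0.141 0.015 0.022; 0.0881 0.1884 0.02 0.0293; 0.0881 0.1884 0.02 0.0293"}}

```text
clock: 18.75
tool_pos: [0.4748, -0.026, 0.1493]
ee_rot: [3.14, -0.002, -0.299]
wrist_force: [0.8, -0.7, -2.0]
opening: 0.0559
gripper_force: 65.0
```

Emit:
{"name": "carry_out", "arguments": {"targets": "0.065 0 0.02 0; 0.13 0 0.04 0; 0.195 0 0.06 0; 0.24 0 0.08 0; 0.24 0 0.08 0"}}

```text
clock: 19.17
tool_pos: [0.5912, -0.0569, 0.1073]
ee_rot: [3.141, -0.0, -0.293]
wrist_force: [-0.2, -0.5, -2.3]
opening: 0.0558
gripper_force: 65.0
```

```bash
python3 -c "
from plan import *
plan((.5894,-.0556,.0605,-.292))"
```

```text
t 19.17 at [ 0.5912 -0.0569  0.1073] [ 3.1408e+00 -2.0000e-04 -2.9320e-01] F [-0.2 -0.5 -2.3] open 0.0558 gf 65.0
[-0.0042 -0.0015  0.0937] -0.0004 rows 1.1
```

Emit:
{"name": "carry_out", "arguments": {"targets": "-0.002 -0.001 0.03 0; -0.002 -0.001 0.06 0; -0.002 -0.001 0.075 0; -0.002 -0.001 0.08 0; -0.002 -0.001 0.08 0"}}

```text
clock: 19.58
tool_pos: [0.5879, -0.0549, 0.0694]
ee_rot: [3.142, 0.001, -0.293]
wrist_force: [-0.6, -0.6, -1.9]
opening: 0.0561
gripper_force: 65.0
```

Emit:
{"name": "carry_out", "arguments": {"targets": "0 0 0 0; 0 0 0 0"}}

```text
clock: 19.75
tool_pos: [0.5884, -0.055, 0.0703]
ee_rot: [-3.141, -0.001, -0.293]
wrist_force: [-0.3, -0.3, -1.3]
opening: 0.0563
gripper_force: 65.0
```

```bash
python3 -c "
from plan import *
plan((.5894,-.0556,.0605,-.292))"
```

```text
t 19.75 at [ 0.5884 -0.055   0.0703] [-3.1413e+00 -1.0000e-03 -2.9270e-01] F [-0.3 -0.3 -1.3] open 0.0563 gf 65.0
[0.0023 0.0006 0.0196] -0.0002 rows 0.2
```

Emit:
{"name": "carry_out", "arguments": {"targets": "0.002 0.0006 0.006 0; 0.002 0.0006 0.012 0; 0.002 0.0006 0.017 0; 0.002 0.0006 0.02 0; 0.002 0.0006 0.02 0"}}

```text
clock: 20.17
tool_pos: [0.5888, -0.0556, 0.0591]
ee_rot: [3.142, 0.001, -0.293]
wrist_force: [0.1, -0.3, -1.5]
opening: 0.0561
gripper_force: 65.0
```

Emit:
{"name": "carry_out", "arguments": {"targets": "0 0 0.001 0; 0 0 0.002 0; 0 0 0.003 0; 0 0 0.003 0"}}

```text
clock: 20.5
tool_pos: [0.589, -0.0556, 0.0585]
ee_rot: [-3.141, -0.0, -0.293]
wrist_force: [-2.4, 1.7, 6.3]
opening: 0.0559
gripper_force: 65.9
```

Contact. Release and retreat towards the small case's side, then measure.

Emit:
{"name": "carry_out", "arguments": {"targets": "0 0 0 0; 0 0 0 0; 0 0 0 0; 0 0 0 0", "fingers": 1}}

```text
clock: 20.83
tool_pos: [0.589, -0.0556, 0.058]
ee_rot: [-3.142, -0.0, -0.293]
wrist_force: [0.4, -0.6, -0.3]
opening: 0.0856
gripper_force: 0.0
```

Emit:
{"name": "carry_out", "arguments": {"targets": "0 0 -0.06 0; 0 0 -0.12 0; 0 0 -0.18 0; -0.05 0 -0.2 0; -0.12 0 -0.2 0"}}

```text
clock: 21.25
tool_pos: [0.5328, -0.0389, 0.16]
ee_rot: [-3.141, -0.005, -0.293]
wrist_force: [1.7, 0.1, -0.8]
opening: 0.0855
gripper_force: 0.0
```

Emit:
{"name": "carry_out", "arguments": {"targets": "-0.08 0.02 0 0; -0.15 0.06 0 0; -0.2 0.12 0 0; -0.22 0.2 0 -0.02; -0.22 0.27 0 -0.03"}}

```text
clock: 21.67
tool_pos: [0.385, -0.136, 0.1584]
ee_rot: [-3.141, 0.001, -0.194]
wrist_force: [0.5, -0.2, 1.1]
opening: 0.0852
gripper_force: 0.0
```

```bash
cat > g3.py <<'E'
from prof import *
from plan import plan
ims=shots(2);I=np.load("poses.npy",allow_pickle=True).item()
both("case_medium",I["stand"],.036,ims)
both("case_small",I["case_small"],0,ims)
plan((.4098,-.2143,.08,-.195))
show(ims,[],"pics/p2.png")
E
python3 g3.py | sed 's/np.float64//g'
```

```text
case_medium scene x top z [((-43.7), 10), ((28.6), -8), ((45.3), -12), ((58.8), 7)]
    seat [((-12.5), -5), ((5.3), -11), ((23.4), 12), ((36.3), -13), ((51.2), 18)]
case_medium scene y top z [((-38.7), 26), ((-31.0), -14), ((-18.4), 11), ((17.9), -11), ((28.1), -14), ((34.6), 16)]
    seat [((-44.4), 28), ((-34.2), -14), ((27.1), -7), ((33.9), 12), ((42.7), -18)]
case_medium top x top z [((-56.7), -17), ((-51.3), 22), ((-37.1), 12), ((31.3), -12), ((43.5), -6), ((48.5), 16)]
    seat [((-69.7), 28), ((-60.7), -22), ((-55.5), 18), ((-47.8), -16), ((-42.1), 22), ((-27.1), 9), ((43.4), -8), ((55.9), -5), ((61.2), 16)]
case_medium top y top z [((-38.6), 30), ((-31.7), -22), ((-25.5), 12), ((-15.3), 11), ((19.4), -13), ((29.4), -20), ((35.2), 15), ((40.0), -6)]
    seat [((-40.3), 31), ((-33.0), -22), ((-26.6), 12), ((-16.1), 11), ((20.2), -13), ((30.7), -20), ((36.8), 15), ((43.0), -19)]
case_small scene x top z [((-40.3), 12), ((-35.8), 10), ((24.5), -8), ((38.5), -9)]
case_small scene y top z [((-24.2), 17), ((-15.2), 11), ((13.9), -12), ((23.1), -19), ((30.6), 4)]
case_small top x top z []
case_small top y top z []
t 21.87 at [ 0.3872 -0.1364  0.1581] [-3.1414e+00 -3.0000e-04 -2.0120e-01] F [-0.6  0.1  0.3] open 0.0853 gf 0.0
[0.0754 0.1435 0.1562] -0.002 rows 2.7
```

View pics/p2.png

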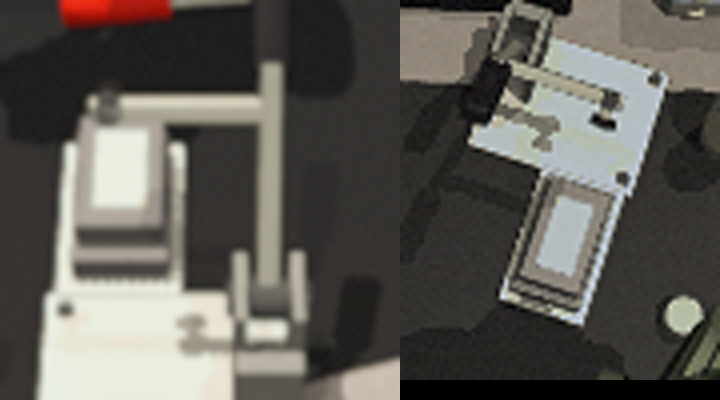

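The medium case is centred on the large one within about 1 mm in both views. Now the small case.

Emit:
{"name": "carry_out", "arguments": {"targets": "0.0754 0.1435 0.1 0; 0.0754 0.1435 0.1562 0; 0.0754 0.1435 0.1562 0; 0.0754 0.1435 0.1562 0; 0.0754 0.1435 0.1562 0"}}

```text
clock: 22.28
tool_pos: [0.4101, -0.2127, 0.0788]
ee_rot: [-3.141, 0.002, -0.198]
wrist_force: [0.3, 0.4, 0.3]
opening: 0.0853
gripper_force: 0.0
```

Emit:
{"name": "carry_out", "arguments": {"targets": "0 0 0 0; 0 0 0 0"}}

```text
clock: 22.45
tool_pos: [0.4106, -0.2123, 0.0807]
ee_rot: [-3.141, -0.001, -0.197]
wrist_force: [0.3, 0.3, 0.5]
opening: 0.085
gripper_force: 0.0
```

```bash
python3 -c "
from plan import *
plan((.4098,-.2143,.022,-.195))"
```

```text
t 22.45 at [ 0.4106 -0.2123  0.0807] [-3.1414e+00 -9.0000e-04 -1.9680e-01] F [0.3 0.3 0.5] open 0.085 gf 0.0
[-0.0009  0.0042  0.1174] -0.0006 rows 1.4
```

Emit:
{"name": "carry_out", "arguments": {"targets": "-0.0009 0.0042 0.04 0; -0.0009 0.0042 0.08 0; -0.0009 0.0042 0.105 0; -0.0009 0.0042 0.117 0; -0.0009 0.0042 0.117 0"}}

```text
clock: 22.87
tool_pos: [0.4093, -0.2148, 0.0212]
ee_rot: [-3.141, 0.001, -0.198]
wrist_force: [-0.5, -0.0, 0.3]
opening: 0.0855
gripper_force: 0.0
```

Emit:
{"name": "carry_out", "arguments": {"targets": "0 0 0 0; 0 0 0 0; 0 0 0 0; 0 0 0 0; 0 0 0 0", "fingers": 0}}

```text
clock: 23.28
tool_pos: [0.4095, -0.2155, 0.0224]
ee_rot: [3.141, -0.001, -0.198]
wrist_force: [-0.7, 1.2, 18.2]
opening: 0.0445
gripper_force: 59.3
```

Emit:
{"name": "carry_out", "arguments": {"targets": "0 0 0 0; 0 0 0 0; 0 0 -0.003 0; 0 0 -0.008 0; 0 0 -0.008 0"}}

```text
clock: 23.7
tool_pos: [0.4093, -0.2156, 0.026]
ee_rot: [3.141, -0.001, -0.199]
wrist_force: [0.8, -0.6, -1.8]
opening: 0.0445
gripper_force: 61.6
```

```bash
python3 -c "
from plan import *
q=(.5892,-.0556);y=-.292;c,s=np.cos(y),np.sin(y)
L=lambda a,b,z:(q[0]+c*a-s*b,q[1]+s*a+c*b,z,y)
o=bot.get_obs()['tool_pos']
plan((o[0],o[1],.14,-.197),(.43,-.1,.17,-.25),L(-.12,0,.17),L(0,0,.13),L(0,0,.09))"
```

```text
t 23.7 at [ 0.4093 -0.2156  0.026 ] [ 3.1415e+00 -5.0000e-04 -1.9860e-01] F [ 0.8 -0.6 -1.8] open 0.0445 gf 61.6
[ 0.      0.     -0.2281] -0.0005 rows 2.7
[-0.0047 -0.2348 -0.06  ] 0.0169 rows 2.9
[ 0.0467 -0.1749 -0.    ] 0.0134 rows 2.2
[0.24 0.   0.08] -0.0 rows 3.0
[ 0.   -0.    0.08] -0.0 rows 1.0
```

Emit:
{"name": "carry_out", "arguments": {"targets": "0 0 -0.07 0; 0 0 -0.14 0; 0 0 -0.21 0; 0 0 -0.228 0; 0 0 -0.228 0"}}

```text
clock: 24.12
tool_pos: [0.41, -0.2159, 0.1417]
ee_rot: [3.141, -0.004, -0.198]
wrist_force: [0.2, -0.5, -1.5]
opening: 0.0443
gripper_force: 62.6
```

Emit:
{"name": "carry_out", "arguments": {"targets": "-0.0012 -0.06 -0.015 0.004; -0.0024 -0.12 -0.03 0.008; -0.0036 -0.18 -0.045 0.012; -0.0047 -0.2348 -0.06 0.0169; -0.0047 -0.2348 -0.06 0.0169"}}

```text
clock: 24.53
tool_pos: [0.4308, -0.095, 0.1693]
ee_rot: [-3.14, 0.001, -0.246]
wrist_force: [1.2, 1.0, -1.5]
opening: 0.0445
gripper_force: 62.5
```

Emit:
{"name": "carry_out", "arguments": {"targets": "0.0117 -0.045 0 0.0035; 0.023 -0.09 0 0.007; 0.035 -0.135 0 0.01; 0.0467 -0.1749 0 0.0134; 0.0467 -0.1749 0 0.0134"}}

```text
clock: 24.95
tool_pos: [0.4756, -0.0177, 0.1681]
ee_rot: [-3.141, 0.001, -0.29]
wrist_force: [1.1, 0.1, -1.6]
opening: 0.0444
gripper_force: 62.5
```

Emit:
{"name": "carry_out", "arguments": {"targets": "0.06 0 0.02 0; 0.12 0 0.04 0; 0.18 0 0.06 0; 0.235 0 0.08 0; 0.235 0 0.08 0"}}

```text
clock: 25.37
tool_pos: [0.589, -0.0572, 0.126]
ee_rot: [3.14, 0.001, -0.295]
wrist_force: [-0.3, -0.2, -1.8]
opening: 0.0438
gripper_force: 62.5
```

Emit:
{"name": "carry_out", "arguments": {"targets": "0 0 0.03 0; 0 0 0.05 0; 0 0 0.06 0; 0 0 0.06 0; 0 0 0.06 0"}}

```text
clock: 25.78
tool_pos: [0.5867, -0.0552, 0.0993]
ee_rot: [3.142, 0.0, -0.294]
wrist_force: [-0.1, 0.7, -1.0]
opening: 0.0445
gripper_force: 62.5
```

```bash
python3 -c "
from plan import *
plan((.5894,-.0556,.084,-.292))"
```

```text
t 25.78 at [ 0.5867 -0.0552  0.0993] [ 3.1415e+00  5.0000e-04 -2.9380e-01] F [-0.1  0.7 -1. ] open 0.0445 gf 62.5
[ 0.0055 -0.0008  0.0307] -0.0006 rows 0.4
```

Emit:
{"name": "carry_out", "arguments": {"targets": "0.002 0 0.01 -0.0003; 0.004 -0.0005 0.02 -0.0006; 0.0055 -0.0008 0.027 -0.0006; 0.0055 -0.0008 0.0295 -0.0006; 0.0055 -0.0008 0.0295 -0.0006"}}

```text
clock: 26.2
tool_pos: [0.5895, -0.0555, 0.0843]
ee_rot: [3.142, 0.0, -0.292]
wrist_force: [0.7, -0.1, -0.6]
opening: 0.0445
gripper_force: 62.5
```

Emit:
{"name": "carry_out", "arguments": {"targets": "0 0 0.001 0; 0 0 0.002 0; 0 0 0.002 0"}}

```text
clock: 26.45
tool_pos: [0.5896, -0.0555, 0.0837]
ee_rot: [-3.141, -0.0, -0.292]
wrist_force: [0.1, 0.0, -1.3]
opening: 0.0444
gripper_force: 62.5
```

Emit:
{"name": "carry_out", "arguments": {"targets": "0 0 0.001 0; 0 0 0.002 0; 0 0 0.002 0"}}

```text
clock: 26.7
tool_pos: [0.5896, -0.0555, 0.0826]
ee_rot: [-3.142, 0.0, -0.292]
wrist_force: [0.3, 0.2, -0.7]
opening: 0.0442
gripper_force: 62.5
```

Emit:
{"name": "carry_out", "arguments": {"targets": "0 0 0.0008 0; 0 0 0.0015 0; 0 0 0.0015 0"}}

```text
clock: 26.95
tool_pos: [0.5897, -0.0555, 0.0825]
ee_rot: [-3.141, -0.0, -0.292]
wrist_force: [-4.2, 1.2, 11.0]
opening: 0.0444
gripper_force: 63.9
```

Emit:
{"name": "carry_out", "arguments": {"targets": "0 0 -0.0005 0; 0 0 -0.0005 0; 0 0 -0.0005 0; 0 0 -0.0005 0; 0 0 -0.0005 0", "fingers": 1}}

```text
clock: 27.37
tool_pos: [0.5896, -0.0555, 0.0821]
ee_rot: [-3.142, 0.0, -0.292]
wrist_force: [0.0, 0.1, 0.2]
opening: 0.0853
gripper_force: 0.0
```

Emit:
{"name": "carry_out", "arguments": {"targets": "0 0 -0.05 0; 0 0 -0.1 0; 0 0 -0.13 0; -0.05 0 -0.15 0; -0.12 0 -0.15 0"}}

```text
clock: 27.78
tool_pos: [0.5332, -0.0389, 0.1585]
ee_rot: [-3.141, -0.004, -0.292]
wrist_force: [1.5, 0.2, -0.4]
opening: 0.0853
gripper_force: 0.0
```

Emit:
{"name": "carry_out", "arguments": {"targets": "-0.08 0 0 0; -0.14 -0.04 0 0; -0.18 -0.1 0 0; -0.2 -0.18 0 0; -0.2 -0.26 0 0", "fingers": 0}}

```text
clock: 28.2
tool_pos: [0.4723, 0.1168, 0.1576]
ee_rot: [-3.141, 0.001, -0.293]
wrist_force: [0.7, -0.1, 0.3]
opening: 0.0258
gripper_force: 0.0
```

```bash
cat > g4.py <<'E'
from prof import *
from plan import plan
ims=shots(2);I=np.load("poses.npy",allow_pickle=True).item()
both("case_small",I["stand"],.060,ims)
both("case_large",I["stand"],.012,ims)
plan()
show(ims,[],"pics/p3.png")
E
python3 g4.py | sed 's/np.float64//g'
```

```text
case_small scene x top z [((-48.1), 7), ((-26.8), 12), ((21.8), -8), ((35.0), -12), ((47.8), 6)]
    seat [((-41.7), -5), ((-27.3), -9), ((-8.5), 11), ((5.3), -11), ((23.4), 12), ((36.3), -13), ((51.1), 18)]
case_small scene y top z [((-33.5), 5), ((-28.7), -7), ((-14.7), 11), ((14.2), -11), ((21.9), -15), ((32.9), 11)]
    seat [((-44.4), 28), ((-34.0), -15), ((33.7), 12), ((42.4), -17)]
case_small top x top z [((-45.6), -16), ((-40.0), 22), ((-29.3), 13), ((24.2), -11), ((32.1), -6), ((42.1), 16)]
    seat [((-75.3), -4), ((-69.7), 33), ((-60.6), -30), ((-55.3), 16), ((-47.8), -16), ((-42.2), 21), ((-31.3), -15), ((-25.4), 18), ((-13.8), 7), ((42.6), -7), ((61.2), 15)]
case_small top y top z [((-31.1), -21), ((-25.8), 6), ((-19.0), 8), ((-11.6), 12), ((15.5), -13), ((23.6), -19), ((33.2), 8)]
    seat [((-40.2), 31), ((-33.0), -22), ((-27.4), 7), ((-23.8), -5), ((-19.8), 9), ((-12.1), 9), ((16.4), -9), ((24.9), -18), ((36.9), 14), ((42.9), -19)]
case_large scene x top z [((-67.7), 7), ((-20.5), -8), ((-6.4), -11), ((11.9), 12), ((25.4), -12), ((42.9), 13), ((55.4), -13), ((67.8), 1
[... 330 characters left out ...]
.6), 16), ((-52.3), -17), ((-46.8), 22), ((-36.2), -16), ((-30.2), 21), ((-19.2), 11), ((36.4), -10), ((54.9), 16)]
    seat [((-75.3), -4), ((-69.7), 33), ((-60.6), -30), ((-55.3), 16), ((-47.8), -16), ((-42.2), 21), ((-31.3), -15), ((-25.4), 18), ((-13.8), 7), ((42.6), -7), ((61.2), 15)]
case_large top y top z [((-39.6), 30), ((-32.4), -22), ((-26.9), 7), ((-19.7), 9), ((-12.0), 10), ((16.1), -11), ((24.5), -18), ((36.1), 14), ((42.0), -19)]
    seat [((-40.2), 31), ((-33.0), -22), ((-27.4), 7), ((-23.8), -5), ((-19.8), 9), ((-12.1), 9), ((16.4), -9), ((24.9), -18), ((36.9), 14), ((42.9), -19)]
t 28.4 at [0.4737 0.1158 0.157 ] [ 3.1414 -0.     -0.2898] F [-0.2 -0.9 -0.7] open 0.0002 gf 0.0
```

View pics/p3.png

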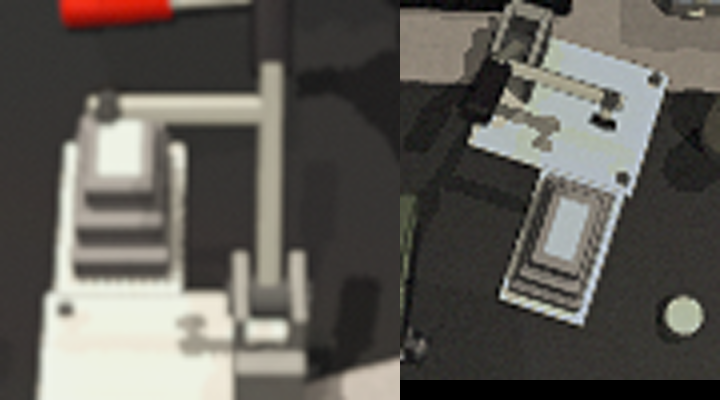

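All three cases are stacked and aligned; the panel centres agree to about 0.5 mm. Next the lever: hover above the handle.

```bash
cat > lev.py <<'E'
from plan import *
q=(.5894,-.0556);Y=-.292;c,s=np.cos(Y),np.sin(Y)
L=lambda a,b,z:(q[0]+c*a-s*b,q[1]+s*a+c*b,z,Y)
def T(th,w=.011):
    f=1.1-th
    return (.140-.184*np.cos(f)-.0115*np.sin(f), .103+.184*np.sin(f)-.0115*np.cos(f)+w*abs(np.tan(f-.45))+.011)
def P(th,up=0): x,z=T(th);return L(x,.095,z+up)
def rows(ths,start):
    R=Ro.from_euler("xyz",[np.pi,0,Y]).as_matrix()
    for i in range(0,len(ths),5):
        print("; ".join("%.4f %.4f %.4f 0"%tuple(R.T@(np.array(P(t)[:3])-start)/.5) for t in ths[i:i+5]))
        start=np.array(P(ths[min(i+4,len(ths)-1)])[:3])
E
python3 -c "
from lev import *
o=bot.get_obs()['tool_pos']
print(P(0),P(1.0))
plan((o[0],o[1],.32,Y),P(0,.03))"
```

```text
(np.float64(0.6610774732996346), np.float64(0.022053403403192104), np.float64(0.28112804724538043), -0.292) (np.float64(0.5743908273860011), np.float64(0.04811073219255393), np.float64(0.12494211420545377), -0.292)
t 28.4 at [0.4737 0.1158 0.157 ] [ 3.1414 -0.     -0.2898] F [-0.2 -0.9 -0.7] open 0.0002 gf 0.0
[-0.      0.     -0.3259] 0.0007 rows 3.9
[0.4128 0.0717 0.0177] -0.0 rows 5.0
```

Emit:
{"name": "carry_out", "arguments": {"targets": "0 0 -0.08 0; 0 0 -0.16 0; 0 0 -0.24 0; 0 0 -0.3259 0; 0 0 -0.3259 0"}}

```text
clock: 28.82
tool_pos: [0.4753, 0.1135, 0.3263]
ee_rot: [-3.137, -0.007, -0.294]
wrist_force: [0.3, -0.6, 0.5]
opening: 0.0003
gripper_force: 0.0
```

Emit:
{"name": "carry_out", "arguments": {"targets": "0.075 0.013 0 0; 0.15 0.026 0 0; 0.22 0.039 0 0; 0.28 0.05 0 0; 0.32 0.06 0 0"}}

```text
clock: 29.23
tool_pos: [0.62, 0.0369, 0.3194]
ee_rot: [3.141, 0.0, -0.295]
wrist_force: [-0.9, 0.0, -0.3]
opening: -0.0002
gripper_force: 0.0
```

Emit:
{"name": "carry_out", "arguments": {"targets": "0.05 0.006 0 0; 0.0928 0.0117 0.01 0; 0.0928 0.0117 0.0177 0; 0.0928 0.0117 0.0177 0; 0.0928 0.0117 0.0177 0"}}

```text
clock: 29.65
tool_pos: [0.6607, 0.0205, 0.3111]
ee_rot: [3.142, 0.001, -0.293]
wrist_force: [-0.3, 0.2, 0.4]
opening: 0.0001
gripper_force: 0.0
```

```bash
python3 -c "
from lev import *
o=bot.get_obs()['tool_pos']
plan(P(0,.03));rows(np.array([0,.02,.04,.06,.08,.12,.16,.2,.24,.28,.32,.36,.4,.44,.48,.52,.56,.6,.64,.68,.72,.76,.8,.84,.88,.91,.94,.97,1.0]),np.array(o))
d=bot.get_image('scene');cv2.imwrite('pics/l1.png',cv2.resize(d['img'][120:300,200:340],None,fx=3,fy=3,interpolation=cv2.INTER_CUBIC))"
```

```text
t 29.65 at [0.6607 0.0205 0.3111] [ 3.1416e+00  7.0000e-04 -2.9310e-01] F [-0.3  0.2  0.4] open 0.0001 gf 0.0
[-0.0002 -0.0032  0.    ] -0.0004 rows 0.0
-0.0002 -0.0032 0.0600 0; -0.0065 -0.0032 0.0645 0; -0.0127 -0.0032 0.0691 0; -0.0189 -0.0032 0.0738 0; -0.0249 -0.0032 0.0786 0
-0.0119 -0.0000 0.0099 0; -0.0234 -0.0000 0.0203 0; -0.0346 -0.0000 0.0310 0; -0.0453 -0.0000 0.0422 0; -0.0557 -0.0000 0.0537 0
-0.0099 -0.0000 0.0119 0; -0.0194 0.0000 0.0242 0; -0.0284 -0.0000 0.0368 0; -0.0369 0.0000 0.0498 0; -0.0450 0.0000 0.0630 0
-0.0076 0.0000 0.0136 0; -0.0146 -0.0000 0.0274 0; -0.0211 0.0000 0.0415 0; -0.0271 -0.0000 0.0559 0; -0.0325 0.0000 0.0692 0
-0.0049 -0.0000 0.0130 0; -0.0092 -0.0000 0.0262 0; -0.0130 -0.0000 0.0396 0; -0.0161 -0.0000 0.0531 0; -0.0188 -0.0000 0.0667 0
-0.0016 -0.0000 0.0102 0; -0.0028 -0.0000 0.0205 0; -0.0037 -0.0000 0.0308 0; -0.0043 -0.0000 0.0411 0
```

View pics/l1.png

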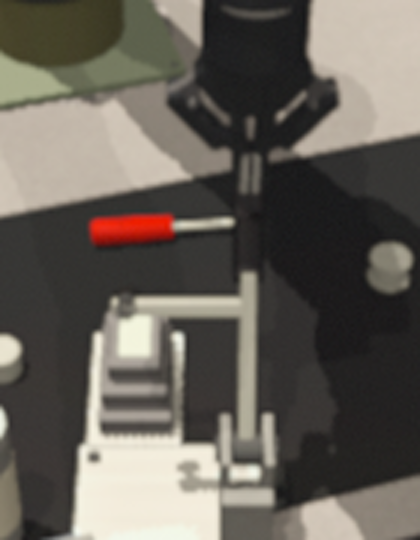

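The closed fingers are right over the black handle. Press along the arc.

Emit:
{"name": "carry_out", "arguments": {"targets": "0 -0.0032 0.03 0; 0 -0.0032 0.05 0; 0 -0.0032 0.06 0; -0.0127 -0.0032 0.0691 0; -0.0249 -0.0032 0.0786 0"}}

```text
clock: 30.12
tool_pos: [0.6496, 0.0264, 0.2725]
ee_rot: [-3.141, -0.001, -0.292]
wrist_force: [2.8, -0.1, 0.5]
opening: 0.0001
gripper_force: 1.0
```

Emit:
{"name": "carry_out", "arguments": {"targets": "-0.0119 0 0.0099 0; -0.0234 0 0.0203 0; -0.0346 0 0.031 0; -0.0453 0 0.0422 0; -0.0557 0 0.0537 0"}}

```text
clock: 30.53
tool_pos: [0.6227, 0.0347, 0.2463]
ee_rot: [-3.141, -0.001, -0.292]
wrist_force: [-1.9, 1.4, 8.3]
opening: -0.0002
gripper_force: 3.6
```

```bash
python3 -c "
from lev import *
plan(P(.28))
d,Pc=cloud('scene');c=L(.02,.095,0);print(bot.look_for('scene','lever_tip')[:1])"
```

```text
t 30.53 at [0.6227 0.0347 0.2463] [-3.1405e+00 -1.4000e-03 -2.9150e-01] F [-1.9  1.4  8.3] open -0.0002 gf 3.6
[0.0004 0.0022 0.0028] 0.0002 rows 0.0
[{'location': [282.0, 225.4], 'confidence': 0.89}]
```

Emit:
{"name": "carry_out", "arguments": {"targets": "-0.0099 0.001 0.0119 0; -0.0194 0.002 0.0242 0; -0.0284 0.002 0.0368 0; -0.0369 0.002 0.0498 0; -0.045 0.002 0.063 0"}}

```text
clock: 31.05
tool_pos: [0.6009, 0.0408, 0.2147]
ee_rot: [-3.14, -0.001, -0.291]
wrist_force: [-3.2, 3.9, 9.8]
opening: -0.0002
gripper_force: 4.2
```

Emit:
{"name": "carry_out", "arguments": {"targets": "-0.0076 0 0.0136 0; -0.0146 0 0.0274 0; -0.0211 0 0.0415 0; -0.0271 0 0.0559 0; -0.0325 0 0.0692 0"}}

```text
clock: 31.47
tool_pos: [0.5851, 0.0454, 0.1798]
ee_rot: [-3.14, 0.0, -0.291]
wrist_force: [-2.6, 3.6, 6.4]
opening: 0.0004
gripper_force: 3.2
```

Emit:
{"name": "carry_out", "arguments": {"targets": "-0.0049 0 0.013 0; -0.0092 0 0.0262 0; -0.013 0 0.0396 0; -0.0161 0 0.0531 0; -0.0188 0 0.0667 0"}}

```text
clock: 31.88
tool_pos: [0.5767, 0.0473, 0.1454]
ee_rot: [-3.141, -0.001, -0.292]
wrist_force: [0.1, -0.5, 0.1]
opening: 0.0001
gripper_force: 0.0
```

```bash
python3 -c "
from lev import *
plan(P(.88),P(1.0))"
```

```text
t 31.88 at [0.5767 0.0473 0.1454] [-3.1414e+00 -7.0000e-04 -2.9190e-01] F [ 0.1 -0.5  0.1] open 0.0001 gf 0.0
[-0.0005 -0.0003 -0.0002] 0.0 rows 0.0
[-0.0043 -0.      0.0411] -0.0 rows 0.5
```

Force went to zero, so the detent has probably taken over. Look.

```bash
python3 -c "
from lev import *
d,Pc=cloud('scene');cv2.imwrite('pics/l2.png',cv2.resize(d['img'][140:300,200:330],None,fx=3.5,fy=3.5,interpolation=cv2.INTER_CUBIC))
e=Pc-np.array([*q,0]);x=c*e[...,0]+s*e[...,1];y=-s*e[...,0]+c*e[...,1]
for a in np.arange(-.08,.13,.015):
    m=(abs(x-a)<.006)&(abs(y-.095)<.008)&(Pc[...,2]>.03)
    print(round(a,3),np.round(np.median(Pc[...,2][m]),3) if m.any() else None,m.sum())"
```

```text
-0.08 0.559 65
-0.065 0.543 69
-0.05 0.523 106
-0.035 0.212 208
-0.02 0.483 87
-0.005 0.362 295
0.01 0.436 132
0.025 0.135 24
0.04 0.133 21
0.055 0.13 19
0.07 0.126 23
0.085 0.123 23
0.1 0.118 26
0.115 0.116 22
0.13 0.115 20
```

View pics/l2.png

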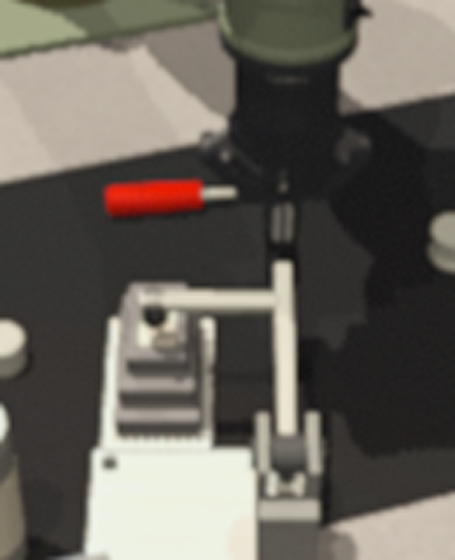

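The bar is at about 0.91 rad, just past the over-centre point, and may still be moving. Follow it down.

Emit:
{"name": "carry_out", "arguments": {"targets": "-0.0016 0 0.0102 0; -0.0028 0 0.0205 0; -0.0037 0 0.0308 0; -0.0043 0 0.0411 0; -0.0043 0 0.0411 0"}}

```text
clock: 32.35
tool_pos: [0.5742, 0.0479, 0.1241]
ee_rot: [3.141, 0.001, -0.292]
wrist_force: [-0.2, -0.0, 0.1]
opening: -0.0002
gripper_force: 0.0
```

```bash
cat > lv.py <<'E'
from lev import *
d,Pc=cloud('scene')
e=Pc-np.array([*q,0]);x=c*e[...,0]+s*e[...,1];y=-s*e[...,0]+c*e[...,1]
m=(x>.02)&(x<.13)&(abs(y-.095)<.008)&(Pc[...,2]>.09)&(Pc[...,2]<.16)
k=np.polyfit(x[m],Pc[...,2][m],1);print("elev",-np.arctan(k[0]),"theta",1.1+np.arctan(k[0]),m.sum())
plan(P(1.06),P(1.1))
E
python3 lv.py
```

```text
elev 0.0028151767159313446 theta 1.0971848232840689 170
t 32.4 at [0.5744 0.0479 0.1246] [ 3.1413e+00  7.0000e-04 -2.9200e-01] F [-1.2 -0.4  0.9] open -0.0 gf 0.0
[-0.0003 -0.0005  0.0199] 0.0 rows 0.2
[0.0006 0.     0.0137] -0.0 rows 0.2
```

The lever is fully home at theta 1.097 with no touch. Retreat straight up, then check.

Emit:
{"name": "carry_out", "arguments": {"targets": "0 0 -0.05 0; 0 0 -0.12 0; 0 0 -0.2 0; 0 0 -0.28 0; -0.05 -0.02 -0.33 0"}}

```text
clock: 32.82
tool_pos: [0.5556, 0.0617, 0.2938]
ee_rot: [3.141, -0.005, -0.296]
wrist_force: [-0.7, 0.8, -0.1]
opening: 0.0
gripper_force: 0.0
```

Emit:
{"name": "carry_out", "arguments": {"targets": "-0.07 -0.02 0 0; -0.14 -0.06 0 0; -0.2 -0.12 0 0; -0.2 -0.18 0 0; -0.2 -0.2 0 0"}}

```text
clock: 33.23
tool_pos: [0.4859, 0.1939, 0.2905]
ee_rot: [-3.139, 0.0, -0.287]
wrist_force: [0.3, -0.2, -0.7]
opening: -0.0
gripper_force: 0.0
```

Emit:
{"name": "carry_out", "arguments": {"targets": "0 0 0 0; 0 0 0 0; 0 0 0 0; 0 0 0 0; 0 0 0 0"}}

```text
clock: 33.65
tool_pos: [0.4867, 0.1883, 0.2903]
ee_rot: [-3.142, -0.0, -0.293]
wrist_force: [-0.1, 0.5, 0.7]
opening: 0.0004
gripper_force: 0.0
```

```bash
python3 lv.py; python3 -c "
from prof import *
ims=shots(1);I=np.load('poses.npy',allow_pickle=True).item()
both('case_small',I['stand'],.060,ims)
A=cv2.resize(ims['scene']['img'][140:300,160:330],None,fx=2.35,fy=2.35);B=cv2.resize(ims['top']['img'][120:260,140:280],None,fx=2.7,fy=2.7)
h=min(len(A),len(B));cv2.imwrite('pics/f.png',np.hstack([A[:h],B[:h]]))" | sed 's/np.float64//g'
```

```text
elev 0.0003256010084998512 theta 1.0996743989915003 168
t 33.7 at [0.4866 0.1885 0.2902] [-3.1415 -0.     -0.293 ] F [-0.6  0.1 -0. ] open 0.0001 gf 0.0
[0.249  0.2182 0.3512] -0.0003 rows 5.8
[0.0006 0.     0.0137] -0.0 rows 0.2
case_small scene x top z [((-43.8), 15), ((-33.1), 7), ((-16.3), -5), ((0.1), -14), ((23.8), 14), ((35.2), -12), ((47.8), 5)]
    seat [((-64.8), -10), ((-39.2), 7), ((-27.2), -10), ((-8.6), 11), ((5.3), -12), ((23.4), 12), ((36.3), -13), ((51.2), 18)]
case_small scene y top z [((-33.5), 5), ((-28.7), -7), ((-20.5), 4), ((-9.3), -12), ((6.3), 8)]
    seat [((-44.4), 28), ((-34.0), -15), ((27.1), -4), ((33.8), 12), ((42.3), -18)]
case_small top x top z [((-45.5), -16), ((-39.9), 22), ((-29.3), 12), ((9.1), -27), ((19.1), 17), ((29.0), -15), ((34.4), 5), ((42.0), 16)]
    seat [((-75.3), -5), ((-69.7), 33), ((-60.6), -30), ((-55.3), 16), ((-47.9), -16), ((-42.2), 21), ((-31.3), -15), ((-25.3), 18), ((-13.8), 7), ((27.2), -9), ((36.9), 15), ((48.2), -9), ((61.2), 15)]
case_small top y top z [((-31.1), -21), ((-25.8), 6), ((-19.1), 8), ((-12.0), 11), ((-7.0), -6), ((9.7), 6), ((15.7), -14), ((23.8), -17), ((33.3), 9)]
    seat [((-40.3), 30), ((-33.0), -22), ((-27.4), 7), ((-23.8), -5), ((-19.9), 9), ((-12.0), 9), ((16.4), -10), ((24.9), -18), ((37.0), 16), ((42.9), -20)]
```

View pics/f.png

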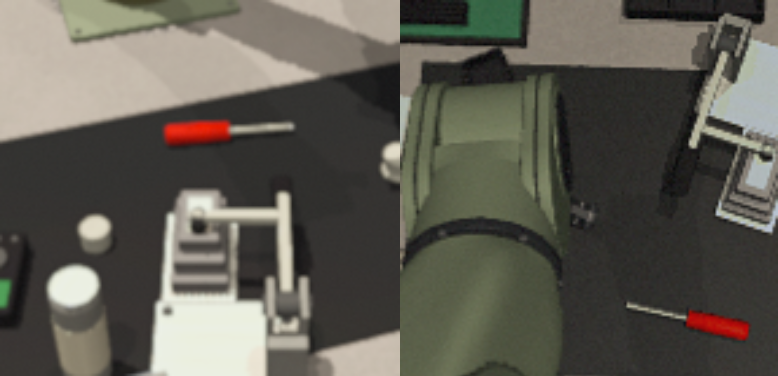

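The lever is down and holding, the foot sits on the column, and the edge readings show the stack hasn't shifted. Handing in.

```bash
python3 -c "
from bench import bot
print(bot.job_done())"
```

```text
the job is handed in; nothing more can be done
None
```

The three cases are stacked on the seat in order, each centred to about 1 mm by the cameras, the lever is fully down and held by its detent with the foot on the column, and the job was handed in at about 34 s.

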